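# Pack the spare coils and stack the parts trays

## Task

Tidy the radio bench: put every loose coil, including one that may be lying on the plywood stacking base, into the trays, then stack all three trays squarely on the base with every corner pin fully down in the socket below it. The tall capacitor can has to stay standing in its tray and would block a tray above it, so the tray that holds it must be the top one. Do not tip the trays, and leave the mouse, the Morse key and the pen pot where they are.

Things in the scene. Friction and masses are not known exactly. Their poses are not given: they have to be found in the camera images.
- base: stacking base, fixed: a plywood board 170 mm (own x) by 110 mm (own y), top at 8 mm, with black corner posts 18 mm square at x +-76, y +-46 mm up to 30 mm, each with a 12 mm square socket 14 mm deep in its top. Origin: centre of its underside. A seated tray's origin is 18 mm above it. A coil may stand on the board; no tray can seat until it is removed.
- tray_a: grey parts tray, 250 g, 170 mm (own x) by 110 mm (own y), standing on four tapered 9 mm corner pins at x +-76, y +-46 mm. Origin: centre, level with the pin tips (0); pins end at the floor's underside at 12 mm, floor top 18, rim top 28 mm. Black corner posts, 18 mm square, rise to 62 mm, each with a 12 mm square socket 14 mm deep in its top. Grip plate and ends: see tray_b.
- tray_b: the same as tray_a. Each tray has an upright aluminium grip plate in its middle, 40 mm long (x), 14 mm thick (y), from 18 to 56 mm high: pinch it across its thickness. The two ends, centred at x +44 and x -44 mm, y 0, take one part each.
- tray_c: the same as tray_a. A tray seated on another tray has its origin 50 mm above the other's; on the base, 18 mm above the base's. It fits either way round (half a turn), pins with about 1.5 mm of play.
- can: a tall aluminium capacitor can, 36 mm in diameter, 70 mm tall (74 mm with its terminals), 80 g, standing in one end of one of the trays (which tray and which end varies). Origin: centre of its underside. It stands 26 mm higher than the tray's corner posts.
- coil_0_center (a point): a spare coil: a round bobbin 34 mm in diameter and 32 mm tall, copper winding between two off-white plastic flanges, 60 g; this point is its centre, 16 mm above its underside; the z axis is the bobbin's axis. This one already stands in an end of one of the trays at the start.
- coil_1_center (a point): the same kind of coil; when present, it stands on the stacking base.
- coil_2_center (a point): the same kind of coil; when present, it stands on the bench beyond the trays.
- coil_3_center (a point): the same kind of coil; when present, it stands on the bench beyond the trays.
- coil_4_center (a point): the same kind of coil; when present, it stands on the bench beyond the trays.
- mouse: a black computer mouse 100 x 58 x 24 mm; leave alone. Origin: centre of its underside.
- morse_key: a brass Morse key on a dark wooden board 110 x 75 mm, 43 mm tall; leave alone. Origin: centre of its underside.
- pen_pot: a white square pen pot 70 x 70 x 95 mm with pens up to 185 mm; leave alone. Origin: centre of its underside.
There are look-alikes about, which are no part of the job. What is shaped like the part that bears coil_1_center but yellow is not meant.

How it is judged:
By the outcome, as a careful person would: the job done as asked, in the order asked, and still so for the second after the job is handed in, with the robot touching nothing.
Of coil_1, coil_2, coil_3, coil_4 only 3 to 4 are there at a start; the rules pass over those that are not, and their reading is None.
At some moment in a run one of coil_1, coil_2, coil_3, coil_4 may be knocked a few centimetres aside while the robot is not near it.
It also fails if it takes over 210 s, if anything falls off the work surface, if the arm or the gripper's body presses on something with over 40 N, if the wrist force passes 120 N, or if a joint passes its speed limit or range.

## Robot

A 6-joint arm with a two-finger parallel gripper is mounted at the origin on the work surface. World frame = base frame: x ahead of the robot, y to its left, z up, the work surface at z = 0. Lengths are in m, angles in degrees, forces in N, time in s.
With the tool pointing down it reaches from about 0.375 to 0.9 m from the base axis. Payload 3.1 kg.
Tool frame: the origin (TCP) lies on the centre line of the jaws, within the pads' length; the fingertips stand 25 mm ahead of it and the grasp point (between the pads) lies 6 mm ahead of it; z points along the fingers, y is the line along which they close (so a half turn about z gives the same grasp; the last joint's range is limited). The gripper opens to 87 mm and grips with 3 to 60 N. Pads are 19 mm wide; open, the fingers measure 117 mm over their backs; the gripper's body (75 mm by 190 mm) begins 51 mm behind the grasp point.
Start: joints at [-81.217, 30.224, 82.088, -0, 67.689, -10.227], TCP at [0.204, -0.591, 0.22] pointing down, gripper open.
Joint ranges: [-176.69, 176.69], [-43.24, 126.21], [12.49, 139.97], [-82, 262], [0, 151.66], [-163.58, 163.58]. Speed limits (degrees/s): [159.86, 159.86, 180, 180, 180, 180].

## Interface

Orientations are given as a 3x3 rotation matrix whose columns are the frame's x, y, z axes.
In Python, from rig import * gives the robot as it stands.
- The arm moves only by the tool step_arm, never from a script. Its argument "steps" is a list of rows, each a list of 7 numbers: the shift along the tool's x, y, z normalised to -1 to 1, where 1 is 0.3 m, then the turn, a rotation vector about the tool's x, y, z normalised to -1 to 1, where 1 is 45 degrees, then the gripper's target within -1 to 1 (shut at 1, half-way at 0, fully open at -1). A call has 1 to 8 rows; each row is the pose to reach, as a shift and turn from the pose commanded when the call began, along the tool's axes at that moment; what a row does not reach only later rows make up. A row lasts 1/12 s, in which the tool goes at most 41.7 mm and 7.16 degrees, less where a joint would pass 70% of its speed; a pose out of reach is approached as far as the arm can. A call with a number of a shift or a turn outside -1 to 1 is refused whole. A call with a gripper value outside its range is refused whole. The fingers move at their own pace and stop on an object; the grip force is fixed at half the most. Time passes only in rows, so rows that repeat a pose let the fingers close. It gives the time, the measured TCP pose, the force, the opening and the grip force at its end, in the units of the state.
- read_state(): the state, without advancing time (a new reading comes with each control period).
- capture(name): name is "scene" or "side" or "wrist"; returns a dict with "image" (480x640x3 uint8, red, green, blue), "vertical_fov" (degrees; the focal length in pixels is half the picture's height over the tangent of half this angle, whatever the lens; pixels are square), "cx", "cy" (the principal point, pixels), "k1" (the pictures are not rectified: a ray, as slopes to the right and down, at radius r is drawn at 1 + k1 r^2 times it, then the intrinsics apply), "world_from_camera" (4x4, takes a point from camera to world coordinates); the wrist camera has in their place "T_tool_cam" (4x4, takes a point from camera to tool coordinates, whose origin is the TCP and whose axes are the flange's). Camera axes: x right, y down, z forward; pixel columns grow to the right and rows downward; lengths in m; the calibration is good to about 2 mm. A picture is of the moment at which its call begins: read the wrist's pose just before it. There is no depth.
- hand_in(): hands the job in; it is judged then, once.
The state is a dict: "time_s": time; "joint_positions": joint angles; "qvel": joint speeds; "tau": joint torques, N m; "position": TCP position; "tcp_rot": TCP orientation; "force": force on the tool from outside, world axes, zero at the start; "moment": the same for the moment, N m; "opening": opening from 0.0 (shut) to 1.0 (fully open); "grasp_force": force on a finger pad.
Only numpy, scipy, OpenCV 4.12 (cv2) and the standard library are available. Lean on these libraries where they do the work, as an engineer would, in place of code of your own. Each camera call takes 0.05 s, during which the arm holds its last target. There are 200 camera calls.

## Working session

There is one attempt and no reset: what is moved stays moved. The work goes in short steps, Python scripts to look and compute and a tool call to move; the robot and the scene stay as the last step left them, time stands still between calls to the robot, and variables do not carry over. Pictures are saved under pics/ and viewed, at most 14 in all, crops included, and the job is handed in when it is done.

Besides the shell and the picture viewer there is one more tool, called after ">>>" as name(argument=value, ...), one argument or row to a line, values as JSON. step_arm: Moves the arm, as the interface text tells. Scaled input: -1 to 1 covers 0.3 m each way for a shift and 45 degrees each way for a turn. Its arguments: {"type":"object","properties":{"steps":{"type":"array"}},"required":["steps"]}

```bash
ls; mkdir -p pics
python3 - <<'E'
from rig import *
import cv2,numpy as np
for n in ["scene","side"]:
    c=capture(n); cv2.imwrite(f"pics/{n}0.png",c["image"][:,:,::-1])
    print(n,c["vertical_fov"],c["cx"],c["cy"],c["k1"],np.round(c["world_from_camera"],4).tolist())
c=capture("wrist"); cv2.imwrite("pics/wrist0.png",c["image"][:,:,::-1]); print(np.round(c["T_tool_cam"],4).tolist(),c["vertical_fov"],c["k1"])
s=read_state();print(s["time_s"],np.round(s["tcp_rot"],3).tolist())
E
```

```text
pics
scene 44.850659042820105 323.584057064599 231.27330728894663 -0.0882902257712319 [[0.3114, 0.6379, -0.7043, 1.5617], [0.9503, -0.2032, 0.236, -0.3795], [0.0074, -0.7428, -0.6695, 0.9902], [0.0, 0.0, 0.0, 1.0]]
side 56.21934738836794 321.72164289597106 238.4848602505155 -0.03844160372845417 [[-0.8808, -0.2437, 0.4059, 0.1086], [-0.4735, 0.4552, -0.7541, 0.7727], [-0.001, -0.8564, -0.5163, 0.6408], [0.0, 0.0, 0.0, 1.0]]
[[0.0001, -0.9704, -0.2414, 0.0664], [1.0, -0.0, 0.0006, -0.0008], [-0.0006, -0.2414, 0.9704, -0.1649], [0.0, 0.0, 0.0, 1.0]] 60.20470780374341 -0.07316732758663361
0.15 [[0.945, 0.326, -0.0], [0.326, -0.945, 0.002], [0.0, -0.002, -1.0]]
```

View pics/scene0.png

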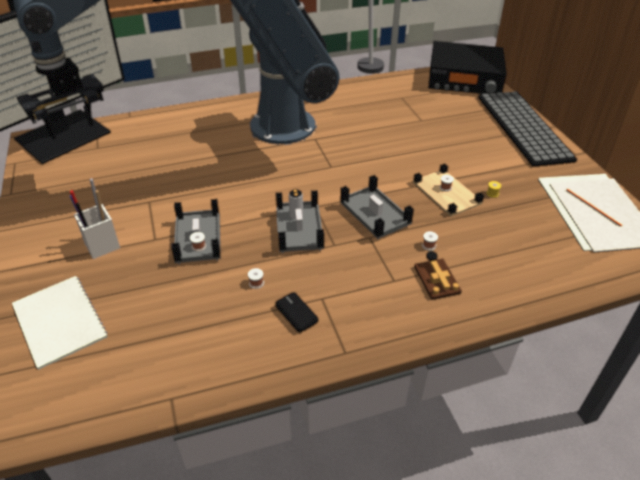

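View pics/side0.png

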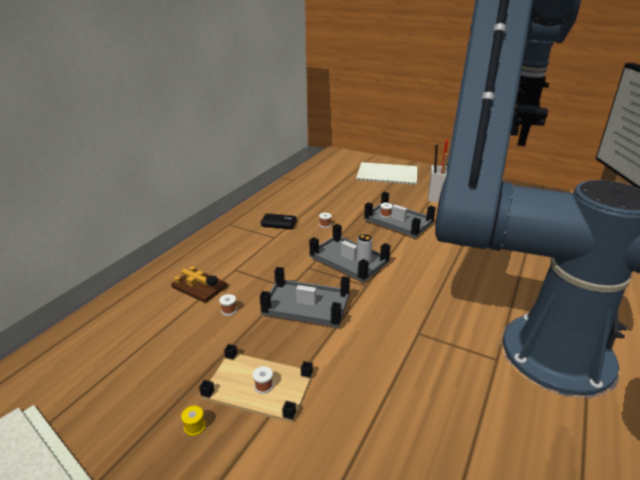

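```bash
cat > h.py <<'E'
from rig import *
import cv2,numpy as np
from scipy.spatial.transform import Rotation as R
def pose():
    s=read_state(); T=np.eye(4); T[:3,:3]=s["tcp_rot"]; T[:3,3]=s["position"]; return T
def snap(n,f=None):
    T=pose(); c=capture(n)
    c["W"]=T@np.array(c["T_tool_cam"]) if n=="wrist" else np.array(c["world_from_camera"])
    if f: cv2.imwrite("pics/"+f,c["image"][:,:,::-1]); np.savez("pics/"+f[:-4],W=c["W"],k=[c["vertical_fov"],c["cx"],c["cy"],c["k1"]])
    return c
def load(f):
    d=np.load("pics/"+f+".npz"); k=d["k"]; return dict(W=d["W"],vertical_fov=k[0],cx=k[1],cy=k[2],k1=k[3])
def KD(c):
    f=240/np.tan(np.radians(c["vertical_fov"]/2)); return np.array([[f,0,c["cx"]],[0,f,c["cy"]],[0,0,1.]]),np.array([c["k1"],0,0,0.])
def world(c,px,z):
    K,D=KD(c); u=cv2.undistortPoints(np.array(px,float).reshape(-1,1,2),K,D)[:,0]
    d=np.c_[u,np.ones(len(u))]@c["W"][:3,:3].T; o=c["W"][:3,3]
    return o+d*((np.broadcast_to(z,len(u))-o[2])/d[:,2])[:,None]
def pix(c,P):
    K,D=KD(c); M=np.linalg.inv(c["W"]); P=np.array(P,float).reshape(-1,3)
    return cv2.projectPoints(P,cv2.Rodrigues(M[:3,:3])[0],M[:3,3],K,D)[0][:,0]
def go(p,yaw=None,cur=None):
    """row numbers for target TCP p; yaw = world direction (deg) of the tool y axis (mod 180)"""
    T=pose(); Rm=T[:3,:3]; sh=Rm.T@(np.array(p)-T[:3,3])/0.3
    rv=np.zeros(3)
    if yaw is not None:
        y=np.radians(yaw); Y=np.array([np.cos(y),np.sin(y),0])
        if Y@Rm[:,1]<0: Y=-Y
        Z=np.array([0,0,-1.]); N=np.c_[np.cross(Y,Z),Y,Z]
        rv=np.degrees(R.from_matrix(Rm.T@N).as_rotvec())/45
    print("shift",np.round(sh,4),"turn",np.round(rv,4), "mm",round(np.linalg.norm(sh)*300))
E
python3 - <<'E'
from h import *
c=snap("scene")
def s(n,p,z):print(n,np.round(world(c,p,z),3)[:,:2].tolist())
s("coils",[(256,273),(430,235)],.032)
s("coilbase",[(447,178)],.04)
s("coil0",[(198,236)],.05)
s("Lposts",[(179,207),(214,206),(177,249),(216,249)],.06)
s("Mposts",[(280,196),(314,194),(280,236),(320,233)],.06)
s("Rposts",[(345,188),(374,180),(409,209),(379,222)],.06)
s("base",[(418,176),(444,167),(479,197),(453,208)],.03)
s("mouse",[(296,310)],.02);s("key",[(438,278)],.02);s("pot",[(97,232)],.05)
E
```

```text
coils [[0.642, -0.233], [0.646, 0.203]]
coilbase [[0.458, 0.345]]
coil0 [[0.497, -0.34]]
Lposts [[0.386, -0.369], [0.409, -0.284], [0.538, -0.394], [0.566, -0.308]]
Mposts [[0.421, -0.116], [0.439, -0.03], [0.568, -0.155], [0.586, -0.062]]
Rposts [[0.44, 0.054], [0.43, 0.139], [0.569, 0.178], [0.592, 0.088]]
base [[0.413, 0.28], [0.397, 0.369], [0.548, 0.396], [0.568, 0.308]]
mouse [[0.765, -0.174]]
key [[0.774, 0.163]]
pot [[0.408, -0.575]]
```

>>> step_arm(
  steps=[
    [0,0,-0.4,0,0,0,-1],
    [0,0,-0.4,0,0,0,-1],
    [0,0,-0.4,0,0,0,-1],
    [0.6,-0.37,-0.65,0,0,0,-1],
    [0.6,-0.37,-0.65,0,0,0,-1],
    [0.6,-0.37,-0.65,0,0,0,-1],
    [0.6,-0.37,-0.65,0,0,0,-1],
    [0.6,-0.37,-0.65,0,0,0,-1],
  ],
)

```text
time_s: 0.87
position: [0.3287, -0.4373, 0.4106]
tcp_rot: [[0.946, 0.325, -0.0], [0.325, -0.946, 0.0], [0.0, -0.0, -1.0]]
force: [0.7, -0.5, -0.5]
opening: 1.0
grasp_force: 0.0
```

>>> step_arm(
  steps=[
    [0.82,-0.5,0,0,0,0,-1],
    [0.82,-0.5,0,0,0,0,-1],
    [0.82,-0.5,0,0,0,0,-1],
    [0.82,-0.5,0,0,0,0,-1],
    [0.82,-0.5,0,0,0,0,-1],
    [0.82,-0.5,0,0,0,0,-1],
    [0.82,-0.5,0,0,0,0,-1],
    [0.82,-0.5,0,0,0,0,-1],
  ],
)

```text
time_s: 1.53
position: [0.5151, -0.2112, 0.4099]
tcp_rot: [[0.943, 0.333, 0.002], [0.333, -0.943, 0.004], [0.003, -0.003, -1.0]]
force: [-0.5, -0.9, -0.1]
opening: 1.001
grasp_force: 0.0
```

Run:
```python
from h import *
s=read_state();print(s["time_s"],s["position"],s["joint_positions"])
snap("wrist","w1.png")
go([0.56,0.19,0.42],100)
```

```text
1.5333 [ 0.51505676 -0.21115629  0.40989271] [-33.92926958  15.42928291  75.95895416   0.23975392  88.61920913
  36.6043068 ]
shift [ 0.5932 -1.2185 -0.033 ] turn [-1.10e-03 -1.00e-04  2.08e-01] mm 407
```

View pics/w1.png

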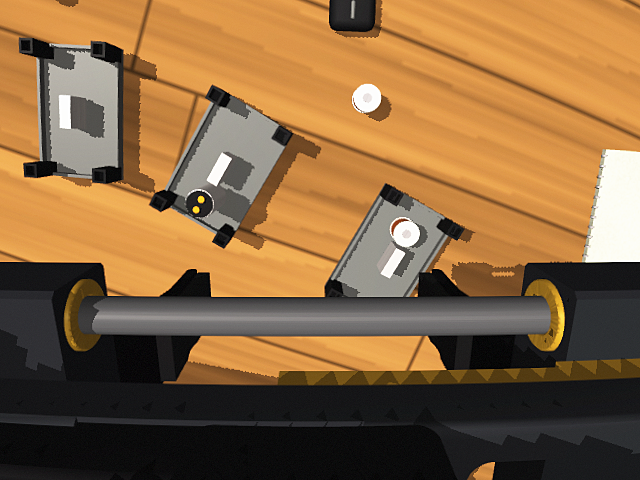

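Run:
```python
from h import *
c=load("w1")
A=world(c,[(368,98)],.032)[0];print("A",A)
P=world(c,[(396,192),(450,230)],.062);d=P[1]-P[0];print("L",P,np.hypot(*d[:2]),np.degrees(np.arctan2(d[1],d[0])))
print("Lplate",world(c,[(397,250),(389,273)],.056), "c0",world(c,[(406,234)],.05))
M=world(c,[(217,96),(283,135),(163,201),(224,235)],.062);print("M",M,M.mean(0))
print([np.degrees(np.arctan2(*(M[j]-M[i])[1::-1])) for i,j in((0,1),(2,3),(0,2),(1,3))])
Rr=world(c,[(32,46),(106,50),(39,170),(107,175)],.062);print("R",Rr,Rr.mean(0))
go([A[0],A[1],0.12],75); go([A[0],A[1],0.031],75)
```

```text
A [ 0.64220732 -0.23707527  0.032     ]
L [[ 0.54517803 -0.30782559  0.062     ]
 [ 0.52332778 -0.39183296  0.062     ]] 0.0868024810130829 -104.57954270629543
Lplate [[ 0.47473457 -0.33911828  0.056     ]
 [ 0.44189492 -0.34110363  0.056     ]] c0 [[ 0.49764838 -0.34378827  0.05      ]]
M [[ 0.58126135 -0.06378935  0.062     ]
 [ 0.56384471 -0.15290663  0.062     ]
 [ 0.43696614 -0.03506564  0.062     ]
 [ 0.42049477 -0.12112772  0.062     ]] [ 0.50064174 -0.09322234  0.062     ]
[np.float64(-101.05822326453398), np.float64(-100.83477700974025), np.float64(168.74174821325656), np.float64(167.5003829952838)]
R [[0.56692192 0.16990432 0.062     ]
 [0.58988752 0.07880655 0.062     ]
 [0.42239373 0.12920294 0.062     ]
 [0.44531115 0.04163844 0.062     ]] [0.50612858 0.10488806 0.062     ]
shift [0.3797 0.2163 0.9658] turn [-1.100e-03  2.000e-04  7.636e-01] mm 318
shift [0.3797 0.2166 1.2624] turn [-1.100e-03  2.000e-04  7.636e-01] mm 401
```

>>> step_arm(
  steps=[
    [0.38,0.216,0.966,0,0,0.764,-1],
    [0.38,0.216,0.966,0,0,0.764,-1],
    [0.38,0.216,0.966,0,0,0.764,-1],
    [0.38,0.216,0.966,0,0,0.764,-1],
    [0.38,0.216,0.966,0,0,0.764,-1],
    [0.38,0.216,0.966,0,0,0.764,-1],
    [0.38,0.216,0.966,0,0,0.764,-1],
    [0.38,0.216,0.966,0,0,0.764,-1],
  ],
)

```text
time_s: 2.25
position: [0.6393, -0.2421, 0.1155]
tcp_rot: [[0.964, -0.266, -0.005], [-0.266, -0.964, 0.002], [-0.005, -0.001, -1.0]]
force: [0.9, 0.1, -0.5]
opening: 1.0
grasp_force: 0.0
```

>>> step_arm(
  steps=[
    [0,0,0.0,0,0,0,-1],
    [0,0,0.15,0,0,0,-1],
    [0,0,0.297,0,0,0,-1],
    [0,0,0.297,0,0,0,-1],
    [0,0,0.297,0,0,0,-1],
    [0,0,0.297,0,0,0,-1],
  ],
)

```text
time_s: 2.75
position: [0.6413, -0.2424, 0.0333]
tcp_rot: [[0.964, -0.266, 0.002], [-0.266, -0.964, -0.001], [0.002, 0.001, -1.0]]
force: [0.6, -0.3, 0.4]
opening: 1.004
grasp_force: 0.0
```

>>> step_arm(
  steps=[
    [0.0,-0.017,0.005,0,0,0,-1],
    [0,-0.017,0.005,0,0,0,-1],
    [0,-0.017,0.005,0,0,0,1],
    [0,-0.017,0.005,0,0,0,1],
    [0,-0.017,0.005,0,0,0,1],
    [0,-0.017,0.005,0,0,0,1],
    [0,-0.017,0.005,0,0,0,1],
    [0,-0.017,0.005,0,0,0,1],
  ],
)

```text
time_s: 3.42
position: [0.642, -0.2363, 0.0297]
tcp_rot: [[0.964, -0.265, -0.0], [-0.265, -0.964, 0.0], [-0.0, -0.0, -1.0]]
force: [0.6, -0.8, 0.6]
opening: 0.628
grasp_force: 0.0
```

>>> step_arm(
  steps=[
    [0.0,0,0,0,0,0,1],
    [0,0,0,0,0,0,1],
    [0,0,-0.1,0,0,0,1],
    [0,0,-0.3,0,0,0,1],
    [0,0,-0.3,0,0,0,1],
    [0,0,-0.3,0,0,0,1],
    [0,0,-0.3,0,0,0,1],
  ],
)

```text
time_s: 4.0
position: [0.6428, -0.2367, 0.1213]
tcp_rot: [[0.964, -0.265, 0.003], [-0.265, -0.964, -0.002], [0.003, 0.001, -1.0]]
force: [-0.9, -0.6, 0.3]
opening: 0.094
grasp_force: 0.0
```

Run:
```python
from h import *
s=read_state();print(s["opening"],s["grasp_force"])
snap("wrist","w2.png")
c=load("w1")
d=np.array([np.cos(np.radians(-14.6)),np.sin(np.radians(-14.6))])
```

```text
0.0942717348787158 0.0
```

View pics/w2.png

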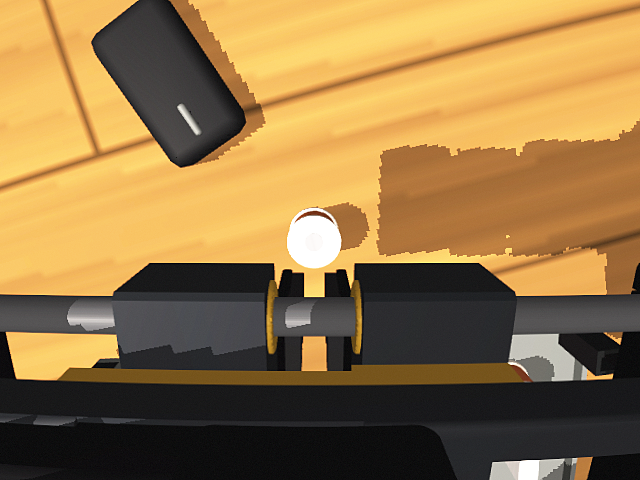

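Run:
```python
from h import *
c=load("w2");A=world(c,[(315,241)],.032)[0];print(A); go([A[0],A[1],.031],75)
```

```text
[ 0.64233777 -0.23641955  0.032     ]
shift [0.003  0.0006 0.2948] turn [-0.0002  0.0008 -0.0083] mm 88
```

>>> step_arm(
  steps=[
    [0,0,0,0,0,0,-1],
    [0,0,0,0,0,0,-1],
    [0,0,0,0,0,0,-1],
    [0,0,0,0,0,0,-1],
    [0,0,0,0,0,0,-1],
    [0,0,0,0,0,0,-1],
    [0,0,0,0,0,0,-1],
    [0,0,0,0,0,0,-1],
  ],
)

```text
time_s: 4.72
position: [0.642, -0.2363, 0.1196]
tcp_rot: [[0.964, -0.265, -0.0], [-0.265, -0.964, 0.0], [-0.0, -0.0, -1.0]]
force: [-0.5, 0.3, -0.3]
opening: 0.579
grasp_force: 0.0
```

>>> step_arm(
  steps=[
    [0,0,0,0,0,0,-1],
    [0,0,0,0,0,0,-1],
    [0,0,0,0,0,0,-1],
    [0,0,0,0,0,0,-1],
  ],
)

```text
time_s: 5.05
position: [0.642, -0.2363, 0.1198]
tcp_rot: [[0.964, -0.265, 0.0], [-0.265, -0.964, -0.0], [0.0, 0.0, -1.0]]
force: [0.1, 0.3, -0.9]
opening: 0.886
grasp_force: 0.0
```

>>> step_arm(
  steps=[
    [0,0,0.15,0,0,0,-1],
    [0,0,0.295,0,0,0,-1],
    [0,0,0.295,0,0,0,-1],
    [0,0,0.295,0,0,0,1],
    [0,0,0.295,0,0,0,1],
    [0,0,0.295,0,0,0,1],
    [0,0,0.295,0,0,0,1],
    [0,0,0.295,0,0,0,1],
  ],
)

```text
time_s: 5.72
position: [0.6436, -0.2371, 0.0339]
tcp_rot: [[0.964, -0.265, 0.004], [-0.265, -0.964, -0.002], [0.005, 0.001, -1.0]]
force: [0.8, -0.5, 0.4]
opening: 0.703
grasp_force: 0.0
```

>>> step_arm(
  steps=[
    [0,0,0,0,0,0,1],
    [0,0,0,0,0,0,1],
    [0,0,0,0,0,0,1],
    [0,0,0,0,0,0,1],
    [0,0,0,0,0,0,1],
    [0,0,0,0,0,0,1],
  ],
)

```text
time_s: 6.22
position: [0.6419, -0.2362, 0.0311]
tcp_rot: [[0.964, -0.265, -0.0], [-0.265, -0.964, 0.0], [-0.0, -0.0, -1.0]]
force: [0.3, 0.2, 0.1]
opening: 0.249
grasp_force: 0.0
```

>>> step_arm(
  steps=[
    [0,0,-0.1,0,0,0,1],
    [0,0,-0.2,0,0,0,1],
    [0,0,-0.4,0,0,0,1],
    [0,0,-0.6,0,0,0,1],
    [0,0,-0.733,0,0,0,1],
  ],
)

```text
time_s: 6.63
position: [0.6416, -0.236, 0.2175]
tcp_rot: [[0.964, -0.265, -0.001], [-0.265, -0.964, 0.001], [-0.001, -0.0, -1.0]]
force: [1.0, -0.3, 0.3]
opening: 0.008
grasp_force: 0.0
```

Run:
```python
from h import *
go([.375,-.32,.25],75.4)
```

```text
shift [-0.7826  0.5054 -0.1075] turn [-0.0004  0.0014 -0.0172] mm 281
```

Run:
```python
from h import *
a=snap("wrist","w3.png"); b=snap("scene","s3.png"); 
cv2.imwrite("pics/m3.png",np.hstack([cv2.resize(a["image"],(400,300)),cv2.resize(b["image"][150:350,150:450],(400,267))[:267] if 0 else cv2.resize(b["image"][130:340,180:460],(400,300))])[:,:,::-1])
```

```text
(no output)
```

View pics/m3.png

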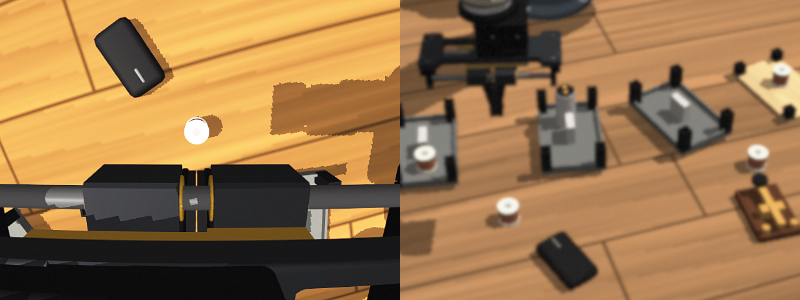

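Run:
```python
from h import *
c=load("s3"); p=pose()[:3,3]; print(p,pix(c,[p+[0,0,-.025],p]))
print(read_state()["joint_positions"])
w=load("w3"); print(pix(w,[p+[0,0,-.025],p,p+[0,0,.05]]), world(w,[(314,207)],.032))
print(pix(c,[[.642,-.236,.032]]), pix(load("w3"),[[.642,-.236,.032]]))
```

```text
[ 0.64681361 -0.23877389  0.22557395] [[248.01558935 218.89549478]
 [247.0523083  209.65869081]]
[-2.95288356e+01  3.46665970e+01  7.25171195e+01  5.98761334e-03
  7.17880173e+01  7.58289717e+01]
[[318.78247458 266.84015274]
 [319.49976505 286.36659034]
 [321.79237684 349.01017228]] [[ 0.64553895 -0.23620635  0.032     ]]
[[254.65313033 273.33943813]] [[314.85889822 210.97705269]]
```

Run:
```python
import cv2
a=cv2.imread("pics/s3.png")[130:310,160:400]; b=cv2.imread("pics/w3.png")
cv2.imwrite("pics/z3.png",cv2.resize(a,(800,600),interpolation=cv2.INTER_CUBIC))
```

```text
(no output)
```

View pics/z3.png

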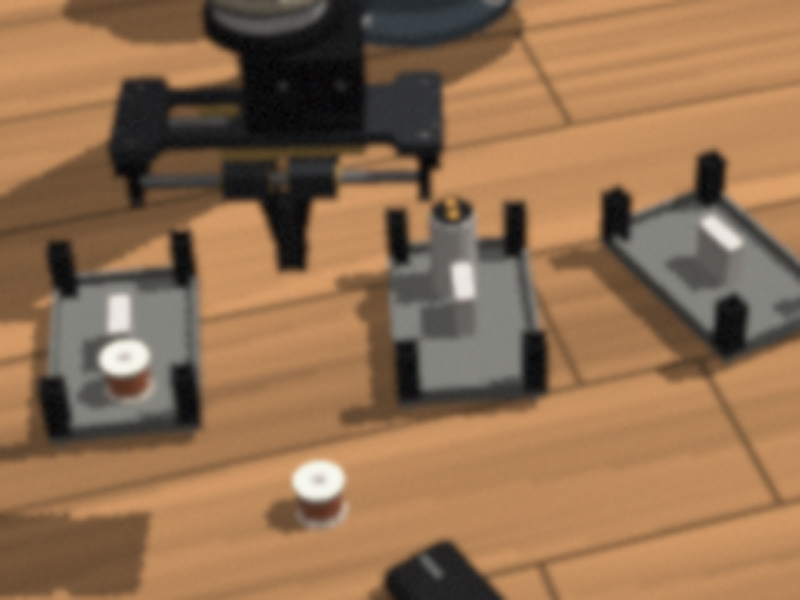

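>>> step_arm(
  steps=[
    [0,0,0,0,0,0,-1],
    [0,0,0,0,0,0,-1],
    [0,0,0,0,0,0,-1],
    [0,0,0,0,0,0,-1],
    [0,0,0,0,0,0,-1],
    [0,0,0,0,0,0,-1],
    [0,0,0,0,0,0,-1],
    [0,0,0,0,0,0,-1],
  ],
)

```text
time_s: 7.4
position: [0.6419, -0.2362, 0.2157]
tcp_rot: [[0.964, -0.265, -0.001], [-0.265, -0.964, 0.0], [-0.001, -0.0, -1.0]]
force: [-0.8, 0.4, -0.0]
opening: 0.523
grasp_force: 0.0
```

Run:
```python
from h import *
c=snap("scene","s4.png"); c2=snap("side","d4.png"); p=pose(); print(p[:3,3])
Y=p[:3,1]; o=read_state()["opening"]; print(o)
for n,cc,f0 in(("scene",c,"scene0"),("side",c2,"side0")):
    h=o*.0435+.0075
    Q=[p[:3,3]+[0,0,-.025]+s*h*Y for s in(1,-1)]
    print(n,pix(cc,Q).tolist())
    i0=cv2.imread(f"pics/{f0}.png").astype(int); d=np.abs(cc["image"][:,:,::-1].astype(int)-i0).max(2)>40
    u=pix(cc,Q).astype(int)
    dark=cc["image"].max(2)<45
    for q in u: print(q,[(x,np.where(dark[q[1]-30:q[1]+25,x])[0].max(initial=-99)+q[1]-30) for x in range(q[0]-8,q[0]+9,2)])
```

```text
[ 0.64201508 -0.23626566  0.21604287]
0.6151215517789319
scene [[232.67307791473092, 221.11043586490558], [265.41182765308866, 220.24157556284217]]
[232 221] [(224, np.int64(192)), (226, np.int64(192)), (228, np.int64(193)), (230, np.int64(198)), (232, np.int64(203)), (234, np.int64(210)), (236, np.int64(209)), (238, np.int64(92)), (240, np.int64(92))]
[265 220] [(257, np.int64(91)), (259, np.int64(91)), (261, np.int64(210)), (263, np.int64(200)), (265, np.int64(192)), (267, np.int64(191)), (269, np.int64(191)), (271, np.int64(191)), (273, np.int64(91))]
side [[333.39106160936575, 159.3968739766475], [315.95445102881774, 166.23893601566562]]
[333 159] [(325, np.int64(132)), (327, np.int64(131)), (329, np.int64(30)), (331, np.int64(149)), (333, np.int64(150)), (335, np.int64(150)), (337, np.int64(134)), (339, np.int64(30)), (341, np.int64(30))]
[315 166] [(307, np.int64(136)), (309, np.int64(137)), (311, np.int64(138)), (313, np.int64(145)), (315, np.int64(155)), (317, np.int64(155)), (319, np.int64(156)), (321, np.int64(37)), (323, np.int64(37))]
```

Run:
```python
from h import *
c=load("s4");d=load("d4");p=pose()[:3,3]
def tri(a,b):
    rows=[]
    P=[];U=[]
    for cc,u in((c,a),(d,b)):
        K,D=KD(cc);P.append(np.linalg.inv(cc["W"])[:3]);U.append(cv2.undistortPoints(np.array([[u]],float),K,D)[0,0])
    X=cv2.triangulatePoints(P[0],P[1],U[0],U[1])[:,0];X=X[:3]/X[3];return X,pix(c,X),pix(d,X)
print(p,tri((249,210),(324.6,153)),tri((235.5,210),(333.5,150)),tri((262,210),(317,155.5)))
a=cv2.imread("pics/s4.png")[150:240,190:310];b=cv2.imread("pics/d4.png")[90:240,260:400]
cv2.imwrite("pics/z4.png",np.hstack([cv2.resize(a,(400,300),interpolation=2),cv2.resize(b,(400,429),interpolation=2)[:300]]))
```

```text
[ 0.64201508 -0.23626566  0.21604287] (array([ 0.64165804, -0.23406444,  0.21940079]), array([[248.98139031, 209.98154106]]), array([[324.58405081, 153.01264274]])) (array([ 0.63077023, -0.26152821,  0.21954233]), array([[234.82973109, 209.30291238]]), array([[332.92639704, 150.46971415]])) (array([ 0.65035924, -0.20838839,  0.21955306]), array([[262.07917791, 210.07518751]]), array([[317.06822485, 155.44780095]]))
```

View pics/z4.png

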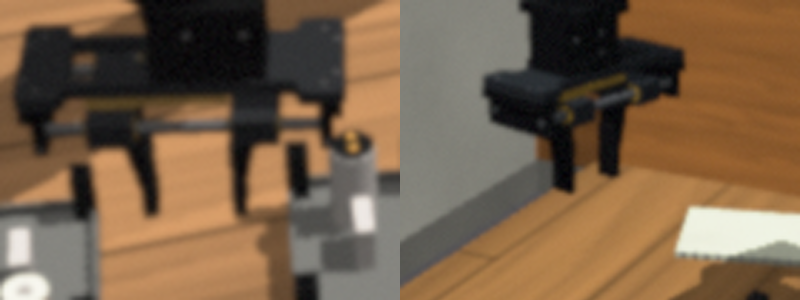

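>>> step_arm(
  steps=[
    [0,0,0.14,0,0,0,-1],
    [0,0,0.28,0,0,0,-1],
    [0,0,0.4,0,0,0,-1],
    [0,0,0.52,0,0,0,-1],
    [0,0,0.6,0,0,0,-1],
    [0,0,0.63,0,0,0,-1],
    [0,0,0.65,0,0,0,-1],
    [0,0,0.65,0,0,0,-1],
  ],
)

```text
time_s: 8.17
position: [0.6421, -0.2363, 0.0208]
tcp_rot: [[0.964, -0.265, -0.0], [-0.265, -0.964, 0.0], [-0.0, -0.0, -1.0]]
force: [-0.0, -0.5, -1.2]
opening: 0.993
grasp_force: 0.0
```

>>> step_arm(
  steps=[
    [0,0,0.01,0,0,0,-1],
    [0,0,0.02,0,0,0,-1],
    [0,0,0.02,0,0,0,-1],
  ],
)

```text
time_s: 8.42
position: [0.6428, -0.2367, 0.0165]
tcp_rot: [[0.964, -0.265, 0.002], [-0.265, -0.964, -0.001], [0.002, 0.001, -1.0]]
force: [0.1, 0.1, -0.5]
opening: 1.0
grasp_force: 0.0
```

>>> step_arm(
  steps=[
    [0,0,0.01,0,0,0,-1],
    [0,0,0.015,0,0,0,-1],
    [0,0,0.015,0,0,0,-1],
  ],
)

```text
time_s: 8.67
position: [0.6419, -0.2362, 0.0108]
tcp_rot: [[0.964, -0.265, -0.0], [-0.265, -0.964, 0.0], [-0.0, -0.0, -1.0]]
force: [-0.9, 0.4, 0.6]
opening: 1.004
grasp_force: 0.0
```

>>> step_arm(
  steps=[
    [0,0,0.01,0,0,0,1],
    [0,0,0.02,0,0,0,1],
    [0,0,0.02,0,0,0,1],
    [0,0,0.02,0,0,0,1],
    [0,0,0.02,0,0,0,1],
    [0,0,0.02,0,0,0,1],
    [0,0,0.02,0,0,0,1],
    [0,0,0.02,0,0,0,1],
  ],
)

```text
time_s: 9.33
position: [0.6421, -0.2363, 0.0048]
tcp_rot: [[0.964, -0.265, 0.0], [-0.265, -0.964, -0.0], [0.0, 0.0, -1.0]]
force: [-0.9, -0.0, 0.1]
opening: 0.479
grasp_force: 0.0
```

>>> step_arm(
  steps=[
    [0,0,0,0,0,0,1],
    [0,0,0,0,0,0,1],
    [0,0,0,0,0,0,1],
    [0,0,0,0,0,0,1],
    [0,0,0,0,0,0,1],
  ],
)

```text
time_s: 9.75
position: [0.6421, -0.2363, 0.0048]
tcp_rot: [[0.964, -0.265, 0.0], [-0.265, -0.964, -0.0], [0.0, 0.0, -1.0]]
force: [-0.3, 0.3, 0.5]
opening: 0.383
grasp_force: 30.0
```

>>> step_arm(
  steps=[
    [0,0,-0.1,0,0,0,1],
    [0,0,-0.2,0,0,0,1],
    [0,0,-0.33,0,0,0,1],
    [0,0,-0.46,0,0,0,1],
    [0,0,-0.6,0,0,0,1],
    [0,0,-0.73,0,0,0,1],
    [0,0,-0.8,0,0,0,1],
    [0,0,-0.8,0,0,0,1],
  ],
)

```text
time_s: 10.42
position: [0.6453, -0.2379, 0.252]
tcp_rot: [[0.964, -0.265, 0.012], [-0.265, -0.964, -0.007], [0.013, 0.003, -1.0]]
force: [0.2, 0.5, -0.6]
opening: 0.383
grasp_force: 30.0
```

>>> step_arm(
  steps=[
    [-0.783,0.505,0,0,0,0,1],
    [-0.783,0.505,0,0,0,0,1],
    [-0.783,0.505,0,0,0,0,1],
    [-0.783,0.505,0,0,0,0,1],
    [-0.783,0.505,0,0,0,0,1],
    [-0.783,0.505,0,0,0,0,1],
    [-0.783,0.505,0,0,0,0,1],
    [-0.783,0.505,0,0,0,0,1],
  ],
)

```text
time_s: 11.08
position: [0.3698, -0.3196, 0.2431]
tcp_rot: [[0.963, -0.269, -0.006], [-0.269, -0.963, 0.004], [-0.006, -0.002, -1.0]]
force: [-1.3, 0.1, -1.1]
opening: 0.383
grasp_force: 30.0
```

>>> step_arm(
  steps=[
    [0,0,0,0,0,0,1],
    [0,0,0,0,0,0,1],
    [0,0,0,0,0,0,1],
  ],
)

```text
time_s: 11.33
position: [0.3762, -0.3198, 0.2442]
tcp_rot: [[0.964, -0.264, 0.0], [-0.264, -0.964, 0.001], [-0.0, -0.001, -1.0]]
force: [0.4, 0.0, -0.3]
opening: 0.383
grasp_force: 30.0
```

Run:
```python
from h import *
s=read_state();print(s["opening"],s["position"])
snap("wrist","w5.png")
```

```text
0.383379274060195 [ 0.37618462 -0.31976312  0.24418099]
```

View pics/w5.png

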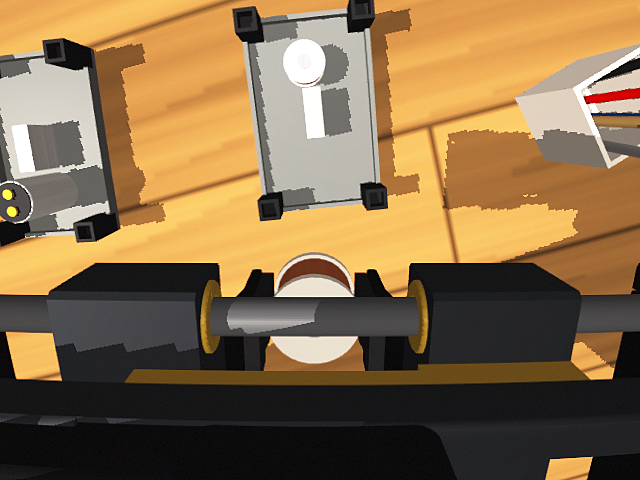

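```bash
cat >> h.py <<'E'
def fit(c,px,z,approx):
    """px of 4 posts top centres, any order; approx yaw of tray y axis. -> centre, yaw(y axis), residual mm"""
    P=world(c,px,z)[:,:2]; m=P.mean(0); from scipy.optimize import least_squares
    S=np.array([(sx*.076,sy*.046) for sx in(1,-1) for sy in(1,-1)])
    def model(v):
        a=np.radians(v[2]-90); Rt=np.array([[np.cos(a),-np.sin(a)],[np.sin(a),np.cos(a)]]); return S@Rt.T+v[:2]
    Q0=model([*m,approx]); idx=[np.argmin(np.linalg.norm(Q0-p,axis=1)) for p in P]
    r=least_squares(lambda v:(model(v)[idx]-P).ravel(),[*m,approx],x_scale=[.01,.01,10])
    print("tray",np.round(r.x,4),"idx",idx,"res mm",np.round(r.fun*1000,1)); return r.x
E
python3 - <<'E'
from h import *
c=load("w5")
v=fit(c,[(245,19),(361,11),(270,205),(375,195)],.062,75)
a=np.radians(v[2]-90);X=np.array([np.cos(a),np.sin(a)])
print("plate",world(c,[(314,112)],.056),"c0",world(c,[(304,63)],.05),v[:2]+.044*X)
t=v[:2]-.044*X
go([*t,.12],v[2]);go([*t,.024],v[2])
E
```

```text
tray [ 0.4574 -0.3402 80.4201] idx [np.int64(0), np.int64(1), np.int64(2), np.int64(3)] res mm [ 0.9  0.   4.  -2.  -2.4  2.3 -2.5 -0.4]
plate [[ 0.4564711  -0.34076763  0.056     ]] c0 [[ 0.49666927 -0.34327155  0.05      ]] [ 0.50074963 -0.34752328]
shift [0.1327 0.0096 0.4142] turn [-6.000e-04  1.000e-04 -1.267e-01] mm 130
shift [0.1327 0.0097 0.7342] turn [-6.000e-04  1.000e-04 -1.267e-01] mm 224
```

>>> step_arm(
  steps=[
    [0.133,0.01,0.13,0,0,-0.127,1],
    [0.133,0.01,0.25,0,0,-0.127,1],
    [0.133,0.01,0.35,0,0,-0.127,1],
    [0.133,0.01,0.45,0,0,-0.127,1],
    [0.133,0.01,0.55,0,0,-0.127,1],
    [0.133,0.01,0.6,0,0,-0.127,1],
    [0.133,0.01,0.6,0,0,-0.127,1],
  ],
)

```text
time_s: 11.97
position: [0.4123, -0.3308, 0.0608]
tcp_rot: [[0.986, -0.166, -0.005], [-0.166, -0.986, 0.006], [-0.006, -0.005, -1.0]]
force: [-0.2, 1.2, -0.7]
opening: 0.383
grasp_force: 30.0
```

>>> step_arm(
  steps=[
    [0,0,0.04,0,0,0,1],
    [0,0,0.08,0,0,0,1],
    [0,0,0.11,0,0,0,1],
    [0,0,0.13,0,0,0,1],
    [0,0,0.133,0,0,0,1],
    [0,0,0.133,0,0,0,1],
    [0,0,0.133,0,0,0,1],
  ],
)

```text
time_s: 12.55
position: [0.4135, -0.3339, 0.0254]
tcp_rot: [[0.986, -0.167, 0.001], [-0.167, -0.986, -0.001], [0.001, 0.001, -1.0]]
force: [-0.4, 0.0, -1.9]
opening: 0.385
grasp_force: 30.0
```

>>> step_arm(
  steps=[
    [0,0,0,0,0,0,-0.3],
    [0,0,0,0,0,0,-0.3],
    [0,0,0,0,0,0,-0.3],
    [0,0,0,0,0,0,-0.3],
    [0,0,0,0,0,0,-0.3],
    [0,0,0,0,0,0,-0.3],
  ],
)

```text
time_s: 13.05
position: [0.4131, -0.3336, 0.0249]
tcp_rot: [[0.986, -0.168, 0.0], [-0.168, -0.986, -0.0], [0.0, 0.0, -1.0]]
force: [0.2, -0.2, -0.3]
opening: 0.64
grasp_force: 0.0
```

>>> step_arm(
  steps=[
    [0,0,-0.05,0,0,0,-0.3],
    [0,0,-0.15,0,0,0,-0.3],
    [0,0,-0.28,0,0,0,-0.3],
    [0,0,-0.4,0,0,0,-1],
    [0,0,-0.53,0,0,0,-1],
    [0,0,-0.67,0,0,0,-1],
    [0,0,-0.75,0,0,0,-1],
    [0,0,-0.75,0,0,0,-1],
  ],
)

```text
time_s: 13.72
position: [0.4155, -0.3364, 0.2561]
tcp_rot: [[0.986, -0.168, 0.009], [-0.167, -0.986, -0.01], [0.01, 0.009, -1.0]]
force: [0.3, -0.5, -0.0]
opening: 0.933
grasp_force: 0.0
```

Run:
```python
from h import *
snap("scene","s6.png")
go([0.45,0.2,0.3],98)
```

```text
shift [-0.1807 -1.7773 -0.1667] turn [ 0.0077 -0.0064 -0.3922] mm 538
```

>>> step_arm(
  steps=[
    [-0.075,-0.905,-0.17,0,0,0,-1],
    [-0.075,-0.905,-0.17,0,0,0,-1],
    [-0.075,-0.905,-0.17,0,0,0,-1],
    [-0.075,-0.905,-0.17,0,0,0,-1],
    [-0.075,-0.905,-0.17,0,0,0,-1],
    [-0.075,-0.905,-0.17,0,0,0,-1],
    [-0.075,-0.905,-0.17,0,0,0,-1],
    [-0.075,-0.905,-0.17,0,0,0,-1],
  ],
)

```text
time_s: 14.43
position: [0.435, -0.0572, 0.2999]
tcp_rot: [[0.987, -0.162, -0.002], [-0.162, -0.987, 0.003], [-0.003, -0.003, -1.0]]
force: [-0.3, 0.6, -0.8]
opening: 0.997
grasp_force: 0.0
```

>>> step_arm(
  steps=[
    [-0.075,-0.905,-0.17,0,0,-0.39,-1],
    [-0.075,-0.905,-0.17,0,0,-0.39,-1],
    [-0.075,-0.905,-0.17,0,0,-0.39,-1],
    [-0.075,-0.905,-0.17,0,0,-0.39,-1],
    [-0.075,-0.905,-0.17,0,0,-0.39,-1],
    [-0.075,-0.905,-0.17,0,0,-0.39,-1],
    [-0.075,-0.905,-0.17,0,0,-0.39,-1],
    [-0.075,-0.905,-0.17,0,0,-0.39,-1],
  ],
)

```text
time_s: 15.1
position: [0.4602, 0.2132, 0.3509]
tcp_rot: [[0.99, 0.142, -0.0], [0.142, -0.99, 0.002], [-0.0, -0.002, -1.0]]
force: [-0.3, 0.4, 0.5]
opening: 0.997
grasp_force: 0.0
```

>>> step_arm(
  steps=[
    [0,0,0,0,0,0,-1],
    [0,0,0,0,0,0,-1],
    [0,0,0,0,0,0,-1],
  ],
)

```text
time_s: 15.35
position: [0.4593, 0.2077, 0.3505]
tcp_rot: [[0.991, 0.136, -0.003], [0.136, -0.991, -0.001], [-0.003, 0.001, -1.0]]
force: [-0.0, -0.2, 0.7]
opening: 0.996
grasp_force: 0.0
```

Run:
```python
from h import *
s=read_state();print(s["position"],s["joint_positions"])
snap("wrist","w7.png")
```

```text
[0.4593398  0.2077279  0.35050102] [ 1.16377351e+01  1.29015483e+01  8.85021064e+01 -3.83389192e-02
  7.87628041e+01  9.38556448e+01]
```

View pics/w7.png

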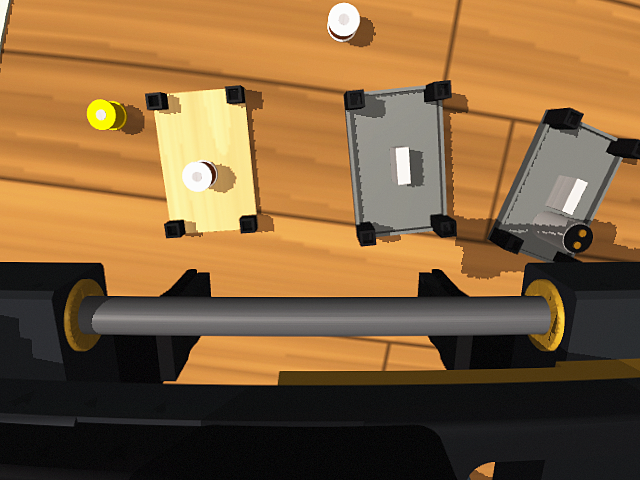

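Run:
```python
from h import *
c=load("w7")
b=fit(c,[(156,99),(235,92),(173,227),(249,222)],.03,100)
r=fit(c,[(354,97),(437,89),(366,231),(443,224)],.062,100)
print("plate",world(c,[(401,166)],.056))
print("coil1",world(c,[(199,176)],.04),"B",world(c,[(344,18)],.032))
k=world(c,[(199,176)],.04)[0]
go([*k[:2],.12],r[2]);go([*k[:2],.013],r[2])
```

```text
tray [  0.4747   0.3405 101.5311] idx [np.int64(0), np.int64(1), np.int64(2), np.int64(3)] res mm [ 1.2  0.9  1.  -0.3 -1.  -0.8 -1.2  0.2]
tray [  0.5064   0.1196 104.0324] idx [np.int64(0), np.int64(1), np.int64(2), np.int64(3)] res mm [ 2.2  2.3  3.7 -1.5 -4.1  1.6 -1.7 -2.5]
plate [[0.50241686 0.11695293 0.056     ]]
coil1 [[0.45910912 0.34137992 0.04      ]] B [[0.65031762 0.20125489 0.032     ]]
shift [ 0.0605 -0.4422  0.7691] turn [ 0.0006  0.0027 -0.1393] mm 267
shift [ 0.0613 -0.4424  1.1258] turn [ 0.0006  0.0027 -0.1393] mm 363
```

>>> step_arm(
  steps=[
    [0.06,-0.442,0.77,0,0,-0.14,-1],
    [0.06,-0.442,0.77,0,0,-0.14,-1],
    [0.06,-0.442,0.77,0,0,-0.14,-1],
    [0.06,-0.442,0.77,0,0,-0.14,-1],
    [0.06,-0.442,0.77,0,0,-0.14,-1],
    [0.06,-0.442,0.77,0,0,-0.14,-1],
    [0.06,-0.442,0.77,0,0,-0.14,-1],
    [0.06,-0.442,0.77,0,0,-0.14,-1],
  ],
)

```text
time_s: 16.07
position: [0.457, 0.3421, 0.1164]
tcp_rot: [[0.969, 0.245, -0.008], [0.245, -0.969, -0.004], [-0.009, 0.002, -1.0]]
force: [-0.4, 0.0, -0.9]
opening: 1.002
grasp_force: 0.0
```

>>> step_arm(
  steps=[
    [0,0,0.0,0,0,0,-1],
    [0,0,0.1,0,0,0,-1],
    [0,0,0.2,0,0,0,-1],
    [0,0,0.28,0,0,0,-1],
    [0,0,0.28,0,0,0,-1],
  ],
)

```text
time_s: 16.48
position: [0.4583, 0.3407, 0.035]
tcp_rot: [[0.97, 0.243, -0.005], [0.243, -0.97, -0.002], [-0.005, 0.001, -1.0]]
force: [-0.9, 0.4, 0.3]
opening: 0.996
grasp_force: 0.0
```

Run:
```python
from h import *
go([.4591,.3414,.013],104)
```

```text
shift [ 0.0035 -0.0016  0.0732] turn [0.0017 0.0064 0.0018] mm 22
```

>>> step_arm(
  steps=[
    [0,0,0.04,0,0,0,1],
    [0,0,0.073,0,0,0,1],
    [0,0,0.073,0,0,0,1],
    [0,0,0.073,0,0,0,1],
    [0,0,0.073,0,0,0,1],
    [0,0,0.073,0,0,0,1],
    [0,0,0.073,0,0,0,1],
    [0,0,0.073,0,0,0,1],
  ],
)

```text
time_s: 17.15
position: [0.4596, 0.3434, 0.0154]
tcp_rot: [[0.969, 0.245, 0.001], [0.245, -0.969, 0.0], [0.001, -0.0, -1.0]]
force: [0.3, 0.5, 0.0]
opening: 0.48
grasp_force: 0.0
```

>>> step_arm(
  steps=[
    [0,0,0,0,0,0,1],
    [0,0,0,0,0,0,1],
    [0,0,0,0,0,0,1],
    [0,0,0,0,0,0,1],
    [0,0,0,0,0,0,1],
  ],
)

```text
time_s: 17.57
position: [0.4595, 0.3433, 0.0152]
tcp_rot: [[0.969, 0.245, 0.0], [0.245, -0.969, 0.0], [0.0, -0.0, -1.0]]
force: [0.4, 0.8, 3.6]
opening: 0.383
grasp_force: 30.0
```

>>> step_arm(
  steps=[
    [0,0,-0.1,0,0,0,1],
    [0,0,-0.2,0,0,0,1],
    [0,0,-0.33,0,0,0,1],
    [0,0,-0.45,0,0,0,1],
    [0,0,-0.45,0,0,0,1],
    [0,0,-0.45,0,0,0,1],
    [0,0,-0.45,0,0,0,1],
  ],
)

```text
time_s: 18.15
position: [0.4586, 0.3427, 0.1493]
tcp_rot: [[0.969, 0.245, -0.001], [0.245, -0.969, -0.001], [-0.002, 0.0, -1.0]]
force: [0.5, -0.3, -0.5]
opening: 0.385
grasp_force: 30.0
```

Run:
```python
from h import *
go([.462,.107,.1],104)
```

```text
shift [-0.1812  0.7644  0.1648] turn [0.0004 0.0019 0.0043] mm 241
```

>>> step_arm(
  steps=[
    [-0.181,0.764,0.05,0,0,0,1],
    [-0.181,0.764,0.05,0,0,0,1],
    [-0.181,0.764,0.05,0,0,0,1],
    [-0.181,0.764,0.05,0,0,0,1],
    [-0.181,0.764,0.05,0,0,0,1],
    [-0.181,0.764,0.05,0,0,0,1],
    [-0.181,0.764,0.05,0,0,0,1],
    [-0.181,0.764,0.05,0,0,0,1],
  ],
)

```text
time_s: 18.82
position: [0.4616, 0.1063, 0.1331]
tcp_rot: [[0.97, 0.241, -0.005], [0.241, -0.97, 0.0], [-0.004, -0.001, -1.0]]
force: [0.2, 0.6, -0.5]
opening: 0.384
grasp_force: 30.0
```

>>> step_arm(
  steps=[
    [0,0,0,0,0,0,1],
    [0,0,0.0,0,0,0,1],
    [0,0,0.1,0,0,0,1],
    [0,0,0.2,0,0,0,1],
    [0,0,0.2,0,0,0,1],
    [0,0,0.2,0,0,0,1],
  ],
)

```text
time_s: 19.32
position: [0.4613, 0.1088, 0.0738]
tcp_rot: [[0.969, 0.247, -0.005], [0.247, -0.969, 0.0], [-0.004, -0.001, -1.0]]
force: [-0.9, -0.0, -0.4]
opening: 0.383
grasp_force: 30.0
```

Run:
```python
from h import *
go([.462,.107,.026],104)
```

```text
shift [0.0013 0.0066 0.1593] turn [-0.0016  0.0056  0.0071] mm 48
```

>>> step_arm(
  steps=[
    [0.002,0.005,0.06,0,0,0,1],
    [0.002,0.005,0.12,0,0,0,1],
    [0.002,0.005,0.15,0,0,0,1],
    [0.002,0.005,0.158,0,0,0,1],
    [0.002,0.005,0.158,0,0,0,1],
  ],
)

```text
time_s: 19.73
position: [0.4641, 0.1067, 0.028]
tcp_rot: [[0.969, 0.246, 0.0], [0.246, -0.969, 0.0], [0.0, 0.0, -1.0]]
force: [-1.4, 0.1, -0.7]
opening: 0.381
grasp_force: 30.0
```

>>> step_arm(
  steps=[
    [0,0,0,0,0,0,-0.3],
    [0,0,0,0,0,0,-0.3],
    [0,0,0,0,0,0,-0.3],
    [0,0,0,0,0,0,-0.3],
    [0,0,0,0,0,0,-0.3],
    [0,0,0,0,0,0,-0.3],
  ],
)

```text
time_s: 20.23
position: [0.464, 0.1063, 0.0278]
tcp_rot: [[0.969, 0.245, 0.0], [0.245, -0.969, 0.0], [0.0, 0.0, -1.0]]
force: [-0.4, -1.1, -0.5]
opening: 0.637
grasp_force: 0.0
```

>>> step_arm(
  steps=[
    [0,0,-0.05,0,0,0,-0.3],
    [0,0,-0.15,0,0,0,-0.3],
    [0,0,-0.28,0,0,0,-0.3],
    [0,0,-0.4,0,0,0,-1],
    [0,0,-0.45,0,0,0,-1],
    [0,0,-0.45,0,0,0,-1],
    [0,0,-0.45,0,0,0,-1],
  ],
)

```text
time_s: 20.82
position: [0.4642, 0.1063, 0.1633]
tcp_rot: [[0.969, 0.245, 0.002], [0.245, -0.969, -0.0], [0.002, 0.001, -1.0]]
force: [0.5, -0.9, -0.7]
opening: 0.868
grasp_force: 0.0
```

Run:
```python
from h import *
c=snap("scene","s8.png"); print(pix(c,[[.6503,.2013,.032]]))
hsv=cv2.cvtColor(c["image"],cv2.COLOR_RGB2HSV); m=((hsv[...,1]<50)&(hsv[...,2]>170)).astype(np.uint8)
n,l,st,ce=cv2.connectedComponentsWithStats(m[140:330,140:500]); print([(int(s[4]),(q+140).round(1).tolist()) for s,q in zip(st[1:],ce[1:]) if s[4]>15])
go([.6503,.2013,.10],104)
```

```text
[[430.13681603 236.29394215]]
[(156, [370.6, 195.4]), (179, [195.6, 218.0]), (23, [298.8, 217.0]), (126, [197.0, 236.7]), (108, [430.2, 236.2])]
shift [ 0.6824 -0.1542  0.2067] turn [-0.0002  0.001   0.0042] mm 219
```

>>> step_arm(
  steps=[
    [0.682,-0.154,0.0,0,0,0,-1],
    [0.682,-0.154,0.0,0,0,0,-1],
    [0.682,-0.154,0.0,0,0,0,-1],
    [0.682,-0.154,0.0,0,0,0,-1],
    [0.682,-0.154,0.0,0,0,0,-1],
    [0.682,-0.154,0.2,0,0,0,-1],
    [0.682,-0.154,0.35,0,0,0,-1],
    [0.682,-0.154,0.35,0,0,0,-1],
  ],
)

```text
time_s: 21.53
position: [0.6469, 0.201, 0.0498]
tcp_rot: [[0.969, 0.246, -0.011], [0.246, -0.969, -0.002], [-0.011, -0.001, -1.0]]
force: [-1.7, 0.0, -0.4]
opening: 1.001
grasp_force: 0.0
```

>>> step_arm(
  steps=[
    [0,0,0,0,0,0,-1],
    [0,0,0,0,0,0,-1],
  ],
)

```text
time_s: 21.7
position: [0.6483, 0.2009, 0.0537]
tcp_rot: [[0.969, 0.245, -0.007], [0.245, -0.969, -0.001], [-0.007, -0.001, -1.0]]
force: [0.7, 0.8, 0.2]
opening: 1.002
grasp_force: 0.0
```

Run:
```python
from h import *
c=snap("scene"); s=snap("side","d9.png"); print(pix(s,[[.6503,.2013,.032]]))
go([.6503,.2013,.006],104)
```

```text
[[226.0836192  298.51243867]]
shift [-0.0049 -0.0012  0.1735] turn [ 0.0002 -0.0019  0.0041] mm 52
```

>>> step_arm(
  steps=[
    [-0.005,0,0.08,0,0,0,-1],
    [-0.005,0,0.14,0,0,0,-1],
    [-0.005,0,0.173,0,0,0,1],
    [-0.005,0,0.173,0,0,0,1],
    [-0.005,0,0.173,0,0,0,1],
    [-0.005,0,0.173,0,0,0,1],
    [-0.005,0,0.173,0,0,0,1],
    [-0.005,0,0.173,0,0,0,1],
  ],
)

```text
time_s: 22.47
position: [0.6505, 0.201, 0.007]
tcp_rot: [[0.969, 0.245, 0.003], [0.245, -0.969, 0.0], [0.003, 0.0, -1.0]]
force: [0.2, -0.3, 0.2]
opening: 0.627
grasp_force: 0.0
```

>>> step_arm(
  steps=[
    [0,0,0,0,0,0,1],
    [0,0,0,0,0,0,1],
    [0,0,0,0,0,0,1],
    [0,0,0,0,0,0,1],
    [0,0,0,0,0,0,1],
    [0,0,0,0,0,0,1],
    [0,0,0,0,0,0,1],
  ],
)

```text
time_s: 23.05
position: [0.6495, 0.2009, 0.0058]
tcp_rot: [[0.969, 0.245, 0.0], [0.245, -0.969, 0.0], [0.0, -0.0, -1.0]]
force: [-0.8, -0.6, 2.5]
opening: 0.383
grasp_force: 30.0
```

>>> step_arm(
  steps=[
    [0,0,-0.1,0,0,0,1],
    [0,0,-0.2,0,0,0,1],
    [0,0,-0.33,0,0,0,1],
    [0,0,-0.45,0,0,0,1],
    [0,0,-0.45,0,0,0,1],
    [0,0,-0.45,0,0,0,1],
    [0,0,-0.45,0,0,0,1],
  ],
)

```text
time_s: 23.63
position: [0.6485, 0.2007, 0.1398]
tcp_rot: [[0.969, 0.245, -0.002], [0.245, -0.969, -0.0], [-0.002, -0.0, -1.0]]
force: [-0.5, -0.0, -1.2]
opening: 0.384
grasp_force: 30.0
```

Run:
```python
from h import *
go([.548,.129,.13],104)
```

```text
shift [-0.3833  0.1497  0.0334] turn [-0.0002  0.0024  0.0044] mm 124
```

>>> step_arm(
  steps=[
    [-0.382,0.15,0,0,0,0,1],
    [-0.382,0.15,0,0,0,0,1],
    [-0.382,0.15,0,0,0,0,1],
    [-0.382,0.15,0,0,0,0,1],
    [-0.382,0.15,0.1,0,0,0,1],
    [-0.382,0.15,0.2,0,0,0,1],
    [-0.382,0.15,0.2,0,0,0,1],
    [-0.382,0.15,0.2,0,0,0,1],
  ],
)

```text
time_s: 24.3
position: [0.5467, 0.1291, 0.0778]
tcp_rot: [[0.969, 0.245, -0.008], [0.245, -0.97, -0.0], [-0.008, -0.002, -1.0]]
force: [0.7, -0.2, -0.3]
opening: 0.383
grasp_force: 30.0
```

>>> step_arm(
  steps=[
    [0,0,0.06,0,0,0,1],
    [0,0,0.12,0,0,0,1],
    [0,0,0.16,0,0,0,1],
    [0,0,0.183,0,0,0,1],
    [0,0,0.183,0,0,0,1],
    [0,0,0.183,0,0,0,1],
  ],
)

```text
time_s: 24.8
position: [0.5497, 0.1293, 0.026]
tcp_rot: [[0.969, 0.245, 0.0], [0.245, -0.969, 0.0], [0.0, 0.0, -1.0]]
force: [0.1, 1.3, -1.6]
opening: 0.381
grasp_force: 30.0
```

>>> step_arm(
  steps=[
    [0,0,0,0,0,0,-0.3],
    [0,0,0,0,0,0,-0.3],
    [0,0,0,0,0,0,-0.3],
    [0,0,0,0,0,0,-0.3],
    [0,0,0,0,0,0,-0.3],
    [0,0,0,0,0,0,-0.3],
  ],
)

```text
time_s: 25.3
position: [0.5495, 0.1292, 0.026]
tcp_rot: [[0.969, 0.245, 0.0], [0.245, -0.969, 0.0], [0.0, 0.0, -1.0]]
force: [0.7, -0.1, 0.8]
opening: 0.637
grasp_force: 0.0
```

>>> step_arm(
  steps=[
    [0,0,-0.05,0,0,0,-0.3],
    [0,0,-0.15,0,0,0,-0.3],
    [0,0,-0.28,0,0,0,-0.3],
    [0,0,-0.4,0,0,0,-1],
    [0,0,-0.45,0,0,0,-1],
    [0,0,-0.45,0,0,0,-1],
    [0,0,-0.45,0,0,0,-1],
  ],
)

```text
time_s: 25.88
position: [0.5498, 0.1292, 0.1618]
tcp_rot: [[0.969, 0.245, 0.002], [0.245, -0.969, 0.0], [0.002, 0.001, -1.0]]
force: [0.3, 0.4, -1.0]
opening: 0.872
grasp_force: 0.0
```

Run:
```python
from h import *
go([.40,.12,.27],104)
```

```text
shift [-0.4908 -0.0926 -0.362 ] turn [ 0.0007 -0.0031  0.0044] mm 185
```

Run:
```python
from h import *
go([.441,.103,.235],104)
```

```text
shift [-0.3725 -0.0042 -0.245 ] turn [ 0.0007 -0.0031  0.0044] mm 134
```

>>> step_arm(
  steps=[
    [-0.378,-0.005,-0.24,0,0,0,-1],
    [-0.378,-0.005,-0.24,0,0,0,-1],
    [-0.378,-0.005,-0.24,0,0,0,-1],
    [-0.378,-0.005,-0.24,0,0,0,-1],
    [-0.378,-0.005,-0.24,0,0,0,-1],
    [-0.378,-0.005,-0.24,0,0,0,-1],
    [-0.378,-0.005,-0.24,0,0,0,-1],
    [-0.378,-0.005,-0.24,0,0,0,-1],
  ],
)

```text
time_s: 26.55
position: [0.4401, 0.1029, 0.2316]
tcp_rot: [[0.969, 0.245, -0.001], [0.245, -0.969, 0.0], [-0.001, -0.0, -1.0]]
force: [-0.2, 1.0, -0.6]
opening: 1.0
grasp_force: 0.0
```

Run:
```python
from h import *
print(pose()[:3,3]);snap("wrist","w10.png");go([.41,.325,.235],104)
```

```text
[0.44006169 0.10287595 0.23157193]
shift [ 0.0849 -0.7422 -0.011 ] turn [-0.0006  0.0017  0.0044] mm 224
```

>>> step_arm(
  steps=[
    [0.08,-0.73,0,0,0,0,-1],
    [0.08,-0.73,0,0,0,0,-1],
    [0.08,-0.73,0,0,0,0,-1],
    [0.08,-0.73,0,0,0,0,-1],
    [0.08,-0.73,0,0,0,0,-1],
    [0.08,-0.73,0,0,0,0,-1],
    [0.08,-0.73,0,0,0,0,-1],
    [0.08,-0.73,0,0,0,0,-1],
  ],
)

```text
time_s: 27.27
position: [0.4084, 0.3213, 0.2317]
tcp_rot: [[0.969, 0.247, -0.001], [0.247, -0.969, -0.001], [-0.002, 0.001, -1.0]]
force: [-0.4, 0.0, -0.3]
opening: 1.0
grasp_force: 0.0
```

>>> step_arm(
  steps=[
    [0,0,0,0,0,0,-1],
    [0,0,0,0,0,0,-1],
    [0,0,0,0,0,0,-1],
  ],
)

```text
time_s: 27.52
position: [0.4091, 0.3197, 0.2326]
tcp_rot: [[0.97, 0.243, -0.0], [0.243, -0.97, -0.0], [-0.0, 0.0, -1.0]]
force: [0.2, 0.2, 0.3]
opening: 1.0
grasp_force: 0.0
```

Run:
```python
from h import *
print(pose()[:3,3]);snap("wrist","w11.png")
a=cv2.imread("pics/w10.png")[:270];b=cv2.imread("pics/w11.png")[:270];cv2.imwrite("pics/m11.png",np.vstack([a,b]))
```

```text
[0.40905989 0.31968823 0.23257331]
```

View pics/m11.png

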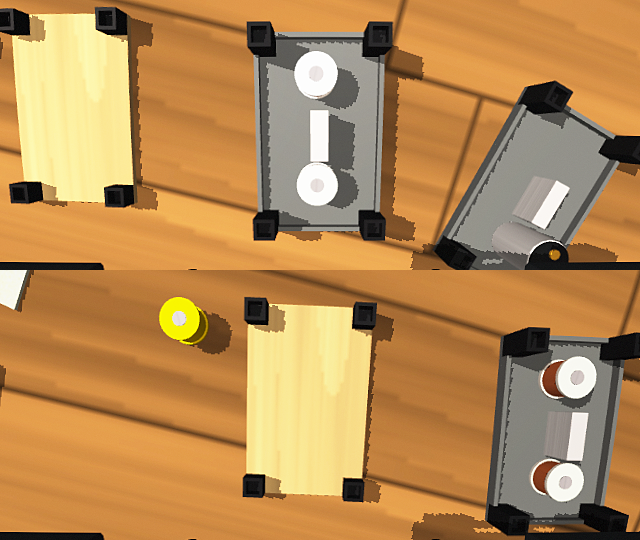

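```bash
cat >> h.py <<'E'
def hullfit(f,x0,zo,lo,hi,rows=262,fixed=None):
    """refine (x,y,yaw) of tray/base at origin height zo; posts lo..hi. pics name f"""
    from scipy.optimize import minimize
    c=load(f); im=cv2.imread(f"pics/{f}.png"); dark=(im.max(2)<62); dark[rows:]=0
    u=pix(c,[[x0[0],x0[1],zo+hi]])
    def mask(v):
        a=np.radians(v[2]-90); Rt=np.array([[np.cos(a),-np.sin(a)],[np.sin(a),np.cos(a)]]); m=np.zeros((480*4,640*4),np.uint8)
        for sx in(1,-1):
            for sy in(1,-1):
                q=np.array([(sx*.076+i*.009,sy*.046+j*.009) for i in(1,-1) for j in(1,-1)])@Rt.T+v[:2]
                P=np.vstack([np.c_[q,np.full(4,zo+h)] for h in(lo,hi)])
                H=cv2.convexHull((pix(c,P)*4+2).astype(np.float32)); cv2.fillConvexPoly(m,np.round(H*16).astype(np.int32),255,shift=4)
        m=cv2.resize(m,(640,480),interpolation=cv2.INTER_AREA)/255.; m[rows:]=0; return m
    reg=cv2.dilate((mask(x0)>0).astype(np.uint8),np.ones((25,25)))>0
    D=dark&reg
    def cost(v): m=mask(v); return np.abs(m-D)[reg].sum()/D.sum()
    s=np.array([x0[0],x0[1],x0[2]]); simplex=np.vstack([s,s+[.004,0,0],s+[0,.004,0],s+[0,0,3]])
    r=minimize(cost,s,method="Nelder-Mead",options=dict(initial_simplex=simplex,xatol=1e-5,fatol=1e-4))
    print(f,np.round(r.x,4),"cost",round(r.fun,3)); return r.x
E
python3 - <<'E'
from h import *
r=hullfit("w10",[.505,.118,104],0,.018,.062)
b=hullfit("w11",[.4747,.3405,101.5],0,.008,.03)
b2=hullfit("w7",[.4747,.3405,101.5],0,.008,.03)
r2=hullfit("w7",[.505,.118,104],0,.018,.062)
c=load("w10");P=world(c,[(311,112),(328,112),(328,161),(311,161)],.056);print(P.mean(0),P)
a=np.radians(r[2]-90);print("plate in tray",(P.mean(0)[:2]-r[:2])@np.array([[np.cos(a),-np.sin(a)],[np.sin(a),np.cos(a)]]))
go([*r[:2],.15],r[2])
E
```

```text
w10 [  0.503    0.1153 104.2059] cost 0.107
w11 [  0.4715   0.3427 101.6123] cost 0.094
w7 [  0.4716   0.3426 101.6587] cost 0.131
w7 [  0.5032   0.1151 104.2556] cost 0.126
[0.50239249 0.11467621 0.056     ] [[0.51943122 0.12600402 0.056     ]
 [0.52274952 0.11292504 0.056     ]
 [0.48539241 0.10318892 0.056     ]
 [0.4819968  0.11658686 0.056     ]]
plate in tray [-0.00079637 -0.00047822]
shift [0.1381 0.7372 0.2757] turn [ 0.0003  0.0003 -0.0029] mm 240
```

>>> step_arm(
  steps=[
    [0.138,0.737,0.1,0,0,-0.003,0],
    [0.138,0.737,0.1,0,0,-0.003,0],
    [0.138,0.737,0.1,0,0,-0.003,0],
    [0.138,0.737,0.1,0,0,-0.003,0],
    [0.138,0.737,0.1,0,0,-0.003,0],
    [0.138,0.737,0.1,0,0,-0.003,0],
    [0.138,0.737,0.28,0,0,-0.003,0],
    [0.138,0.737,0.28,0,0,-0.003,0],
  ],
)

```text
time_s: 28.23
position: [0.5023, 0.114, 0.1461]
tcp_rot: [[0.97, 0.243, -0.003], [0.243, -0.97, -0.0], [-0.003, -0.001, -1.0]]
force: [-2.0, -0.3, 0.2]
opening: 0.527
grasp_force: 0.0
```

>>> step_arm(
  steps=[
    [0,0,0,0,0,0,0],
    [0,0,0,0,0,0,0],
    [0,0,0,0,0,0,0],
  ],
)

```text
time_s: 28.48
position: [0.5039, 0.1166, 0.1497]
tcp_rot: [[0.969, 0.247, 0.002], [0.247, -0.969, 0.0], [0.002, 0.001, -1.0]]
force: [0.3, 0.1, 0.0]
opening: 0.501
grasp_force: 0.0
```

Run:
```python
from h import *
print(read_state()["opening"]);go([.503,.1153,.028],104.2)
```

```text
0.5011447792899534
shift [-0.005   0.0033  0.4058] turn [ 0.0006 -0.0028  0.0025] mm 122
```

>>> step_arm(
  steps=[
    [-0.002,0.0,0.1,0,0,0,0],
    [-0.002,0,0.2,0,0,0,0],
    [-0.002,0,0.3,0,0,0,0],
    [-0.002,0,0.37,0,0,0,0],
    [-0.002,0,0.405,0,0,0,0],
    [-0.002,0,0.405,0,0,0,0],
    [-0.002,0,0.405,0,0,0,0],
  ],
)

```text
time_s: 29.07
position: [0.5034, 0.1169, 0.028]
tcp_rot: [[0.969, 0.248, 0.002], [0.248, -0.969, 0.0], [0.002, 0.0, -1.0]]
force: [0.6, -0.6, 0.1]
opening: 0.501
grasp_force: 0.0
```

>>> step_arm(
  steps=[
    [0,0,0,0,0,0,1],
    [0,0,0,0,0,0,1],
    [0,0,0,0,0,0,1],
    [0,0,0,0,0,0,1],
    [0,0,0,0,0,0,1],
    [0,0,0,0,0,0,1],
    [0,0,0,0,0,0,1],
    [0,0,0,0,0,0,1],
  ],
)

```text
time_s: 29.73
position: [0.503, 0.1166, 0.0277]
tcp_rot: [[0.969, 0.247, 0.001], [0.247, -0.969, -0.0], [0.001, 0.0, -1.0]]
force: [-0.7, 0.5, 5.8]
opening: 0.16
grasp_force: 30.0
```

>>> step_arm(
  steps=[
    [0,0,-0.02,0,0,0,1],
    [0,0,-0.06,0,0,0,1],
    [0,0,-0.12,0,0,0,1],
    [0,0,-0.2,0,0,0,1],
    [0,0,-0.3,0,0,0,1],
    [0,0,-0.36,0,0,0,1],
    [0,0,-0.4,0,0,0,1],
    [0,0,-0.4,0,0,0,1],
  ],
)

```text
time_s: 30.4
position: [0.5032, 0.1169, 0.1492]
tcp_rot: [[0.969, 0.248, 0.004], [0.248, -0.969, 0.0], [0.004, 0.001, -1.0]]
force: [0.3, 0.6, -4.5]
opening: 0.158
grasp_force: 30.0
```

>>> step_arm(
  steps=[
    [0,0,0,0,0,0,1],
    [0,0,0,0,0,0,1],
    [0,0,0,0,0,0,1],
  ],
)

```text
time_s: 30.65
position: [0.501, 0.1167, 0.1457]
tcp_rot: [[0.969, 0.247, -0.004], [0.247, -0.969, 0.0], [-0.004, -0.001, -1.0]]
force: [-0.5, -0.5, -4.4]
opening: 0.161
grasp_force: 30.0
```

Run:
```python
from h import *
snap("wrist","w12.png"); T=pose(); print(T[:3,3])
z=T[2,3]-.028
v=hullfit("w12",[T[0,3],T[1,3],104.2],z,.018,.062)
print("offset world",v[:2]-T[:2,3],"tool yaw",np.degrees(np.arctan2(-T[1,1],-T[0,1])))
go([.4715,.3427,T[2,3]],101.6)
```

```text
[0.50121755 0.11664329 0.14576706]
w12 [  0.5008   0.1174 104.3363] cost 0.059
offset world [-0.00041037  0.00072789] tool yaw 104.32660433970126
shift [ 9.050e-02 -7.546e-01  4.000e-04] turn [-0.001   0.0042  0.0606] mm 228
```

>>> step_arm(
  steps=[
    [0.089,-0.75,0,0,0,0.06,1],
    [0.089,-0.75,0,0,0,0.06,1],
    [0.089,-0.75,0,0,0,0.06,1],
    [0.089,-0.75,0,0,0,0.06,1],
    [0.089,-0.75,0,0,0,0.06,1],
    [0.089,-0.75,0,0,0,0.06,1],
    [0.089,-0.75,0,0,0,0.06,1],
    [0.089,-0.75,0.1,0,0,0.06,1],
  ],
)

```text
time_s: 31.37
position: [0.476, 0.3446, 0.1207]
tcp_rot: [[0.979, 0.205, 0.01], [0.205, -0.979, 0.005], [0.011, -0.002, -1.0]]
force: [1.9, 1.2, -4.5]
opening: 0.158
grasp_force: 30.0
```

>>> step_arm(
  steps=[
    [0,0,0.07,0,0,0,1],
    [0,0,0.14,0,0,0,1],
    [0,0,0.14,0,0,0,1],
    [0,0,0.14,0,0,0,1],
    [0,0,0.14,0,0,0,1],
    [0,0,0.14,0,0,0,1],
  ],
)

```text
time_s: 31.87
position: [0.4738, 0.3414, 0.0764]
tcp_rot: [[0.98, 0.201, 0.002], [0.201, -0.98, 0.001], [0.003, -0.001, -1.0]]
force: [-0.3, -0.1, -3.9]
opening: 0.161
grasp_force: 30.0
```

Run:
```python
from h import *
print(pose()[:3,3]);go([.4719,.3420,.064],101.6)
```

```text
[0.47382804 0.3414443  0.07643744]
shift [-0.006  -0.0031  0.0414] turn [-0.0007 -0.0034  0.0002] mm 13
```

>>> step_arm(
  steps=[
    [-0.004,-0.002,0.04,0,0,0,1],
    [-0.004,-0.002,0.04,0,0,0,1],
    [-0.004,-0.002,0.04,0,0,0,1],
    [-0.004,-0.002,0.04,0,0,0,1],
    [-0.004,-0.002,0.04,0,0,0,1],
    [-0.004,-0.002,0.04,0,0,0,1],
    [-0.004,-0.002,0.04,0,0,0,1],
    [-0.004,-0.002,0.04,0,0,0,1],
  ],
)

```text
time_s: 32.53
position: [0.4714, 0.3417, 0.0635]
tcp_rot: [[0.979, 0.202, 0.0], [0.202, -0.979, 0.0], [0.0, -0.0, -1.0]]
force: [0.6, -0.4, -4.4]
opening: 0.159
grasp_force: 30.0
```

Run:
```python
from h import *
T=pose();print(T[:3,3]);snap("wrist","w13.png")
v=hullfit("w13",[*T[:2,3],101.6],T[2,3]-.028,.018,.062)
go([T[0,3]+.4715-v[0],T[1,3]+.3427-v[1],.064],101.6+(0))
```

```text
[0.47143147 0.34166801 0.06346229]
w13 [  0.4712   0.3418 101.8839] cost 0.268
shift [ 0.002  -0.0026 -0.0022] turn [-0.0001 -0.0003  0.0008] mm 1
```

>>> step_arm(
  steps=[
    [0.002,-0.002,0.01,0,0,0,1],
    [0.002,-0.002,0.02,0,0,0,1],
    [0.002,-0.002,0.03,0,0,0,1],
    [0.002,-0.002,0.035,0,0,0,1],
    [0.002,-0.002,0.035,0,0,0,1],
  ],
)

```text
time_s: 33.0
position: [0.4712, 0.3421, 0.052]
tcp_rot: [[0.979, 0.202, -0.001], [0.202, -0.979, -0.001], [-0.001, 0.0, -1.0]]
force: [0.0, 0.1, -4.7]
opening: 0.159
grasp_force: 30.0
```

>>> step_arm(
  steps=[
    [0,0,0.008,0,0,0,1],
    [0,0,0.016,0,0,0,1],
    [0,0,0.022,0,0,0,1],
    [0,0,0.025,0,0,0,1],
    [0,0,0.025,0,0,0,1],
    [0,0,0.025,0,0,0,1],
  ],
)

```text
time_s: 33.5
position: [0.4717, 0.3423, 0.0459]
tcp_rot: [[0.979, 0.202, 0.0], [0.202, -0.979, 0.0], [0.0, 0.0, -1.0]]
force: [-1.0, -0.8, 3.1]
opening: 0.164
grasp_force: 30.0
```

>>> step_arm(
  steps=[
    [0,0,0,0,0,0,0],
    [0,0,0,0,0,0,0],
    [0,0,0,0,0,0,0],
    [0,0,0,0,0,0,0],
    [0,0,0,0,0,0,0],
    [0,0,0,0,0,0,0],
  ],
)

```text
time_s: 34.0
position: [0.4718, 0.3423, 0.0451]
tcp_rot: [[0.979, 0.202, 0.0], [0.202, -0.979, 0.0], [0.0, -0.0, -1.0]]
force: [-0.9, -0.8, -0.4]
opening: 0.468
grasp_force: 0.0
```

>>> step_arm(
  steps=[
    [0,0,-0.1,0,0,0,0],
    [0,0,-0.2,0,0,0,0],
    [0,0,-0.33,0,0,0,0],
    [-0.1,0,-0.46,0,0,0,0],
    [-0.2,0,-0.6,0,0,0,0],
    [-0.22,0,-0.7,0,0,0,0],
    [-0.22,0,-0.7,0,0,0,0],
    [-0.22,0,-0.7,0,0,0,0],
  ],
)

```text
time_s: 34.67
position: [0.4079, 0.3299, 0.2585]
tcp_rot: [[0.979, 0.202, 0.007], [0.202, -0.979, 0.003], [0.007, -0.002, -1.0]]
force: [0.7, -0.5, -0.3]
opening: 0.505
grasp_force: 0.0
```

>>> step_arm(
  steps=[
    [0,0,0,0,0,0,0],
    [0,0,0,0,0,0,0],
    [0,0,0,0,0,0,0],
    [0,0,0,0,0,0,0],
  ],
)

```text
time_s: 35.0
position: [0.4069, 0.3286, 0.2534]
tcp_rot: [[0.98, 0.201, -0.003], [0.201, -0.98, -0.002], [-0.003, 0.001, -1.0]]
force: [0.4, 0.5, -0.3]
opening: 0.499
grasp_force: 0.0
```

Run:
```python
from h import *
T=pose();print(T[:3,3]);snap("wrist","w14.png")
b=hullfit("w14",[.4715,.3427,101.6],.018,.018,.062)
b=hullfit("w14",[.4715,.3427,101.6],.025,.018,.062)
print(world(load("w14"),[(0,0)],0)[0][:0]); go([.41,-.31,.3],80.4)
```

```text
[0.40691983 0.32862016 0.25339754]
w14 [  0.4716   0.3429 101.5882] cost 0.118
w14 [  0.4712   0.3428 101.5961] cost 0.227
[]
shift [-0.419   2.0875 -0.1517] turn [0.0017 0.0035 0.4712] mm 640
```

>>> step_arm(
  steps=[
    [0.017,0.752,0,0,0,0,0],
    [0.017,0.752,0,0,0,0,0],
    [0.017,0.752,0,0,0,0,0],
    [0.017,0.752,0,0,0,0,0],
    [0.017,0.752,0,0,0,0,0],
    [0.017,0.752,0,0,0,0,0],
  ],
)

```text
time_s: 35.55
position: [0.4588, 0.1049, 0.2546]
tcp_rot: [[0.98, 0.198, -0.0], [0.198, -0.98, -0.002], [-0.001, 0.002, -1.0]]
force: [0.1, 0.2, -0.5]
opening: 0.497
grasp_force: 0.0
```

>>> step_arm(
  steps=[
    [-0.147,0.719,0,0,0,0,0],
    [-0.147,0.719,0,0,0,0,0],
    [-0.147,0.719,0,0,0,0,0],
    [-0.147,0.719,0,0,0,0,0],
    [-0.147,0.719,0,0,0,0,0],
    [-0.147,0.719,0,0,0,0,0],
  ],
)

```text
time_s: 36.05
position: [0.4587, -0.1169, 0.2548]
tcp_rot: [[0.98, 0.197, 0.001], [0.197, -0.98, -0.003], [0.0, 0.003, -1.0]]
force: [0.0, 0.1, -0.0]
opening: 0.503
grasp_force: 0.0
```

>>> step_arm(
  steps=[
    [-0.358,0.669,0.02,0,0,0.471,0],
    [-0.358,0.669,0.02,0,0,0.471,0],
    [-0.358,0.669,0.02,0,0,0.471,0],
    [-0.358,0.669,0.02,0,0,0.471,0],
    [-0.358,0.669,0.02,0,0,0.471,0],
    [-0.358,0.669,0.02,0,0,0.471,0],
    [-0.358,0.669,0.02,0,0,0.471,0],
    [-0.358,0.669,0.02,0,0,0.471,0],
  ],
)

```text
time_s: 36.72
position: [0.3927, -0.3298, 0.2482]
tcp_rot: [[0.986, -0.169, -0.001], [-0.169, -0.986, 0.002], [-0.001, -0.002, -1.0]]
force: [-0.2, 1.0, -0.9]
opening: 0.5
grasp_force: 0.0
```

>>> step_arm(
  steps=[
    [0,0,0,0,0,0,0],
    [0,0,0,0,0,0,0],
    [0,0,0,0,0,0,0],
    [0,0,0,0,0,0,0],
  ],
)

```text
time_s: 37.05
position: [0.3936, -0.3281, 0.2493]
tcp_rot: [[0.986, -0.164, -0.0], [-0.164, -0.986, 0.0], [-0.0, -0.0, -1.0]]
force: [0.1, -0.7, 0.0]
opening: 0.498
grasp_force: 0.0
```

Run:
```python
from h import *
T=pose();print(T[:3,3],read_state()["joint_positions"].round());snap("wrist","w15.png")
b=hullfit("w15",[.457,-.340,80],0,.018,.062)
b=hullfit("w15",[.457,-.340,75],0,.018,.062)
go([*b[:2],.15],b[2]); go([*b[:2],.028],b[2])
a=cv2.imread("pics/w15.png");a=a[:270,100:500]
s=cv2.imread("pics/s8.png")
cv2.imwrite("pics/m15.png",a)
```

```text
[ 0.39360342 -0.32806785  0.24926897] [-52.  19.  96.   0.  64.  47.]
w15 [ 0.4562 -0.3402 80.5622] cost 0.126
w15 [ 0.4564 -0.34   80.5739] cost 0.126
shift [0.213  0.004  0.3311] turn [-0.     -0.0001 -0.001 ] mm 118
shift [0.213  0.004  0.7378] turn [-0.     -0.0001 -0.001 ] mm 230
```

View pics/m15.png

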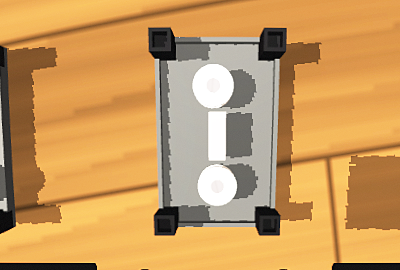

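>>> step_arm(
  steps=[
    [0.213,0.004,0.1,0,0,0,0],
    [0.213,0.004,0.2,0,0,0,0],
    [0.213,0.004,0.3,0,0,0,0],
    [0.213,0.004,0.4,0,0,0,0],
    [0.213,0.004,0.5,0,0,0,0],
    [0.213,0.004,0.6,0,0,0,0],
    [0.213,0.004,0.68,0,0,0,0],
    [0.213,0.004,0.738,0,0,0,0],
  ],
)

```text
time_s: 37.77
position: [0.4555, -0.3397, 0.0255]
tcp_rot: [[0.986, -0.165, -0.002], [-0.165, -0.986, 0.002], [-0.002, -0.002, -1.0]]
force: [-0.5, -0.1, 1.1]
opening: 0.497
grasp_force: 0.0
```

>>> step_arm(
  steps=[
    [0,0,0,0,0,0,0],
    [0,0,0,0,0,0,0],
    [0,0,0,0,0,0,0],
  ],
)

```text
time_s: 38.02
position: [0.4568, -0.3415, 0.0288]
tcp_rot: [[0.986, -0.166, 0.001], [-0.166, -0.986, -0.001], [0.001, 0.001, -1.0]]
force: [0.6, -0.3, 0.9]
opening: 0.501
grasp_force: 0.0
```

>>> step_arm(
  steps=[
    [0,0,0,0,0,0,1],
    [0,0,0,0,0,0,1],
    [0,0,0,0,0,0,1],
    [0,0,0,0,0,0,1],
    [0,0,0,0,0,0,1],
    [0,0,0,0,0,0,1],
    [0,0,0,0,0,0,1],
    [0,0,0,0,0,0,1],
  ],
)

```text
time_s: 38.68
position: [0.456, -0.3413, 0.0281]
tcp_rot: [[0.986, -0.166, 0.0], [-0.166, -0.986, -0.0], [0.0, 0.0, -1.0]]
force: [-0.4, -0.1, 3.0]
opening: 0.159
grasp_force: 30.0
```

>>> step_arm(
  steps=[
    [0,0,-0.02,0,0,0,1],
    [0,0,-0.06,0,0,0,1],
    [0,0,-0.12,0,0,0,1],
    [0,0,-0.22,0,0,0,1],
    [0,0,-0.34,0,0,0,1],
    [0,0,-0.46,0,0,0,1],
    [0,0,-0.56,0,0,0,1],
    [0,0,-0.6,0,0,0,1],
  ],
)

```text
time_s: 39.35
position: [0.4574, -0.3424, 0.213]
tcp_rot: [[0.986, -0.166, 0.005], [-0.166, -0.986, -0.006], [0.006, 0.005, -1.0]]
force: [0.1, -1.7, -3.1]
opening: 0.154
grasp_force: 30.0
```

>>> step_arm(
  steps=[
    [0,0,0,0,0,0,1],
    [0,0,0,0,0,0,1],
    [0,0,0,0,0,0,1],
    [0,0,0,0,0,0,1],
  ],
)

```text
time_s: 39.68
position: [0.4548, -0.3399, 0.2058]
tcp_rot: [[0.986, -0.166, -0.003], [-0.166, -0.986, 0.003], [-0.004, -0.003, -1.0]]
force: [-0.8, 0.0, -4.0]
opening: 0.159
grasp_force: 30.0
```

Run:
```python
from h import *
T=pose(); print(T.round(4)); snap("wrist","w16.png")
v=hullfit("w16",[T[0,3],T[1,3],80.5],T[2,3]-.028,.018,.062)
print("offset tool frame",T[:2,:2].T@(v[:2]-T[:2,3]),"tool yaw",np.degrees(np.arctan2(-T[1,1],-T[0,1])))
go([.4716,.3429,.208],101.6)
```

```text
[[ 0.9861 -0.1661 -0.0032  0.4548]
 [-0.1661 -0.9861  0.0035 -0.3399]
 [-0.0037 -0.0029 -1.      0.2058]
 [ 0.      0.      0.      1.    ]]
w16 [ 0.4549 -0.3391 80.608 ] cost 0.292
offset tool frame [-3.76720858e-05 -7.19054951e-04] tool yaw 80.4365887976441
shift [-3.2360e-01 -2.2541e+00  1.0000e-04] turn [-0.0043  0.0037 -0.4704] mm 683
```

>>> step_arm(
  steps=[
    [-0.03,-0.1,0,0,0,0,1],
    [-0.05,-0.22,0,0,0,0,1],
    [-0.08,-0.35,0,0,0,0,1],
    [-0.1,-0.48,0,0,0,0,1],
    [-0.108,-0.61,0,0,0,0,1],
    [-0.108,-0.751,0,0,0,0,1],
  ],
)

```text
time_s: 40.23
position: [0.4599, -0.1124, 0.2066]
tcp_rot: [[0.986, -0.168, -0.003], [-0.168, -0.986, 0.001], [-0.003, -0.001, -1.0]]
force: [1.9, 1.3, -2.6]
opening: 0.162
grasp_force: 30.0
```

>>> step_arm(
  steps=[
    [-0.108,-0.751,0,0,0,0,1],
    [-0.108,-0.751,0,0,0,0,1],
    [-0.108,-0.751,0,0,0,0,1],
    [-0.108,-0.751,0,0,0,0,1],
    [-0.108,-0.751,0,0,0,0,1],
    [-0.108,-0.751,0,0,0,0,1],
  ],
)

```text
time_s: 40.73
position: [0.4654, 0.1177, 0.2068]
tcp_rot: [[0.987, -0.164, -0.003], [-0.164, -0.987, 0.002], [-0.003, -0.002, -1.0]]
force: [0.6, -1.5, -3.9]
opening: 0.16
grasp_force: 30.0
```

>>> step_arm(
  steps=[
    [-0.02,-0.12,0,0,0,-0.09,1],
    [-0.04,-0.25,0,0,0,-0.19,1],
    [-0.06,-0.38,0,0,0,-0.28,1],
    [-0.08,-0.5,0,0,0,-0.38,1],
    [-0.1,-0.61,0,0,0,-0.44,1],
    [-0.108,-0.7,0,0,0,-0.47,1],
    [-0.108,-0.751,0,0,0,-0.47,1],
    [-0.108,-0.751,0,0,0,-0.47,1],
  ],
)

```text
time_s: 41.4
position: [0.4722, 0.3444, 0.2064]
tcp_rot: [[0.979, 0.204, -0.0], [0.204, -0.979, 0.001], [-0.0, -0.001, -1.0]]
force: [0.0, -0.5, -3.8]
opening: 0.156
grasp_force: 30.0
```

>>> step_arm(
  steps=[
    [0,0,0.07,0,0,0,1],
    [0,0,0.14,0,0,0,1],
    [0,0,0.2,0,0,0,1],
    [0,0,0.22,0,0,0,1],
    [0,0,0.22,0,0,0,1],
    [0,0,0.22,0,0,0,1],
    [0,0,0.22,0,0,0,1],
    [0,0,0.22,0,0,0,1],
  ],
)

```text
time_s: 42.07
position: [0.4733, 0.3411, 0.1431]
tcp_rot: [[0.98, 0.201, 0.002], [0.201, -0.98, 0.001], [0.003, -0.001, -1.0]]
force: [-0.1, 0.5, -4.6]
opening: 0.156
grasp_force: 30.0
```

Run:
```python
from h import *
T=pose();print(T[:3,3],read_state()["opening"]);go([.4718,.3423,.114],101.6)
```

```text
[0.47331783 0.34112186 0.14305178] 0.1562159112298082
shift [-0.0044 -0.0048  0.0968] turn [-0.0007 -0.0033 -0.0006] mm 29
```

>>> step_arm(
  steps=[
    [-0.002,-0.003,0.05,0,0,0,1],
    [-0.002,-0.003,0.093,0,0,0,1],
    [-0.002,-0.003,0.093,0,0,0,1],
    [-0.002,-0.003,0.093,0,0,0,1],
    [-0.002,-0.003,0.093,0,0,0,1],
    [-0.002,-0.003,0.093,0,0,0,1],
    [-0.002,-0.003,0.093,0,0,0,1],
    [-0.002,-0.003,0.093,0,0,0,1],
  ],
)

```text
time_s: 42.73
position: [0.472, 0.3419, 0.1146]
tcp_rot: [[0.98, 0.201, 0.001], [0.201, -0.98, 0.001], [0.001, -0.0, -1.0]]
force: [0.2, 0.7, -3.5]
opening: 0.156
grasp_force: 30.0
```

>>> step_arm(
  steps=[
    [0,0,0,0,0,0,1],
    [0,0,0,0,0,0,1],
    [0,0,0,0,0,0,1],
  ],
)

```text
time_s: 42.98
position: [0.4716, 0.3417, 0.114]
tcp_rot: [[0.98, 0.201, 0.0], [0.201, -0.98, 0.0], [0.0, -0.0, -1.0]]
force: [-0.3, 0.3, -3.5]
opening: 0.156
grasp_force: 30.0
```

Run:
```python
from h import *
T=pose();print(T[:3,3],read_state()["opening"]);go([.4718,.3423,.096],101.6)
```

```text
[0.47155721 0.341682   0.11398268] 0.1555116764922757
shift [ 0.0012 -0.0019  0.0599] turn [-0.     -0.0001 -0.0003] mm 18
```

>>> step_arm(
  steps=[
    [0.001,-0.002,0.01,0,0,0,1],
    [0.001,-0.002,0.02,0,0,0,1],
    [0.001,-0.002,0.03,0,0,0,1],
    [0.001,-0.002,0.036,0,0,0,1],
    [0.001,-0.002,0.036,0,0,0,1],
  ],
)

```text
time_s: 43.4
position: [0.4712, 0.3421, 0.1023]
tcp_rot: [[0.98, 0.201, -0.001], [0.201, -0.98, -0.001], [-0.002, 0.0, -1.0]]
force: [-0.7, 0.7, -4.4]
opening: 0.16
grasp_force: 30.0
```

>>> step_arm(
  steps=[
    [0,0,0.008,0,0,0,1],
    [0,0,0.016,0,0,0,1],
    [0,0,0.022,0,0,0,1],
    [0,0,0.025,0,0,0,1],
    [0,0,0.025,0,0,0,1],
    [0,0,0.025,0,0,0,1],
  ],
)

```text
time_s: 43.9
position: [0.4717, 0.3423, 0.0963]
tcp_rot: [[0.98, 0.201, 0.0], [0.201, -0.98, 0.0], [0.0, -0.0, -1.0]]
force: [-1.4, -1.1, 2.2]
opening: 0.157
grasp_force: 30.0
```

>>> step_arm(
  steps=[
    [0,0,0,0,0,0,0],
    [0,0,0,0,0,0,0],
    [0,0,0,0,0,0,0],
    [0,0,0,0,0,0,0],
    [0,0,0,0,0,0,0],
    [0,0,0,0,0,0,0],
  ],
)

```text
time_s: 44.4
position: [0.4718, 0.3423, 0.0955]
tcp_rot: [[0.98, 0.201, 0.0], [0.201, -0.98, 0.0], [0.0, -0.0, -1.0]]
force: [-0.0, -0.2, 0.9]
opening: 0.476
grasp_force: 0.0
```

>>> step_arm(
  steps=[
    [0,0,-0.1,0,0,0,0],
    [0,0,-0.2,0,0,0,0],
    [0,0,-0.33,0,0,0,0],
    [-0.1,0,-0.46,0,0,0,0],
    [-0.2,0,-0.6,0,0,0,0],
    [-0.22,0,-0.7,0,0,0,0],
    [-0.22,0,-0.7,0,0,0,0],
    [-0.22,0,-0.7,0,0,0,0],
  ],
)

```text
time_s: 45.07
position: [0.4078, 0.3299, 0.3091]
tcp_rot: [[0.979, 0.202, 0.007], [0.202, -0.979, 0.004], [0.008, -0.002, -1.0]]
force: [0.5, 0.2, 0.3]
opening: 0.499
grasp_force: 0.0
```

>>> step_arm(
  steps=[
    [0,0,0,0,0,0,0],
    [0,0,0,0,0,0,0],
    [0,0,0,0,0,0,0],
    [0,0,0,0,0,0,0],
  ],
)

```text
time_s: 45.4
position: [0.4069, 0.3287, 0.3037]
tcp_rot: [[0.98, 0.2, -0.003], [0.2, -0.98, -0.002], [-0.004, 0.001, -1.0]]
force: [0.2, -0.1, -0.2]
opening: 0.5
grasp_force: 0.0
```

Run:
```python
from h import *
T=pose();print(T[:3,3]);snap("wrist","w17.png")
b=hullfit("w17",[.4716,.3429,101.6],.068,.018,.062)
c=load("w1")
a=78.5;X=np.array([np.cos(np.radians(a-90)),np.sin(np.radians(a-90))]);v=np.array([.5,-.09])-.066*X;print(v)
go([*v,.25],a)
```

```text
[0.40685309 0.32870203 0.30368893]
w17 [  0.4721   0.343  101.5828] cost 0.11
[ 0.43532497 -0.07684172]
shift [-0.1778  1.3433  0.1815] turn [0.0019 0.0036 0.5125] mm 410
```

>>> step_arm(
  steps=[
    [-0.089,0.672,0,0,0,0,0],
    [-0.089,0.672,0,0,0,0,0],
    [-0.089,0.672,0,0,0,0,0],
    [-0.089,0.672,0,0,0,0,0],
    [-0.089,0.672,0,0,0,0,0],
    [-0.089,0.672,0,0,0,0,0],
  ],
)

```text
time_s: 45.95
position: [0.4221, 0.1207, 0.305]
tcp_rot: [[0.981, 0.194, -0.001], [0.194, -0.981, -0.003], [-0.002, 0.003, -1.0]]
force: [-0.6, 0.7, 0.3]
opening: 0.499
grasp_force: 0.0
```

>>> step_arm(
  steps=[
    [-0.089,0.672,0.15,0,0,0.512,0],
    [-0.089,0.672,0.15,0,0,0.512,0],
    [-0.089,0.672,0.15,0,0,0.512,0],
    [-0.089,0.672,0.15,0,0,0.512,0],
    [-0.089,0.672,0.15,0,0,0.512,0],
    [-0.089,0.672,0.15,0,0,0.512,0],
    [-0.089,0.672,0.15,0,0,0.512,0],
    [-0.089,0.672,0.15,0,0,0.512,0],
  ],
)

```text
time_s: 46.62
position: [0.4355, -0.0761, 0.26]
tcp_rot: [[0.98, -0.199, -0.002], [-0.199, -0.98, 0.002], [-0.002, -0.001, -1.0]]
force: [0.7, -0.0, 0.4]
opening: 0.501
grasp_force: 0.0
```

>>> step_arm(
  steps=[
    [0,0,0,0,0,0,0],
    [0,0,0,0,0,0,0],
    [0,0,0,0,0,0,0],
    [0,0,0,0,0,0,0],
  ],
)

```text
time_s: 46.95
position: [0.4358, -0.0755, 0.2609]
tcp_rot: [[0.981, -0.196, 0.001], [-0.196, -0.981, -0.0], [0.001, 0.0, -1.0]]
force: [-0.1, -0.4, -0.6]
opening: 0.502
grasp_force: 0.0
```

Run:
```python
from h import *
T=pose();print(T[:3,3]);snap("wrist","w18.png")
b=hullfit("w18",[.503,-.092,78.5],0,.018,.062)
b=hullfit("w18",[.501,-.09,75],0,.018,.062)
go([*b[:2],.18],b[2]); go([*b[:2],.030],b[2])
cv2.imwrite("pics/m18.png",np.vstack([cv2.imread("pics/w17.png")[:270],cv2.imread("pics/w18.png")[:270]]))
```

```text
[ 0.43579908 -0.075532    0.26086826]
w18 [ 0.4977 -0.0895 77.9188] cost 0.136
w18 [ 0.4978 -0.0896 77.8717] cost 0.145
shift [0.2116 0.0045 0.2695] turn [ 0.0001 -0.0006  0.0173] mm 103
shift [0.2114 0.0044 0.7695] turn [ 0.0001 -0.0006  0.0173] mm 239
```

View pics/m18.png

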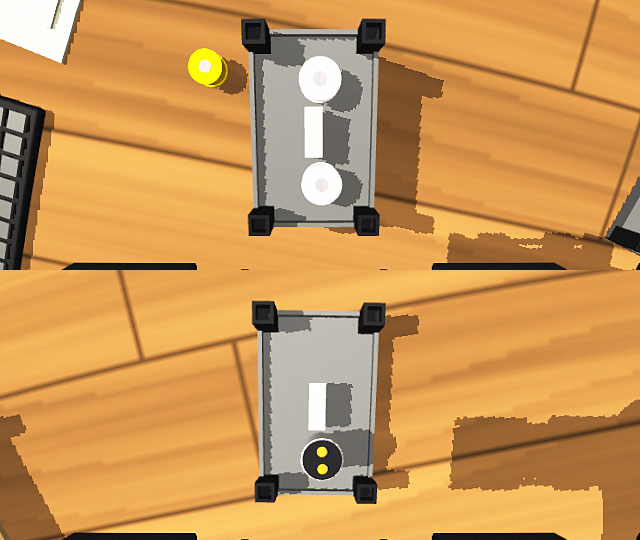

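>>> step_arm(
  steps=[
    [0.211,0.004,0.1,0,0,0.017,0],
    [0.211,0.004,0.2,0,0,0.017,0],
    [0.211,0.004,0.3,0,0,0.017,0],
    [0.211,0.004,0.4,0,0,0.017,0],
    [0.211,0.004,0.5,0,0,0.017,0],
    [0.211,0.004,0.6,0,0,0.017,0],
    [0.211,0.004,0.6,0,0,0.017,0],
    [0.211,0.004,0.6,0,0,0.017,0],
  ],
)

```text
time_s: 47.67
position: [0.4966, -0.0897, 0.0796]
tcp_rot: [[0.977, -0.211, -0.004], [-0.211, -0.977, 0.002], [-0.004, -0.001, -1.0]]
force: [-0.1, 0.5, 0.9]
opening: 0.5
grasp_force: 0.0
```

>>> step_arm(
  steps=[
    [0,0,0,0,0,0,0],
    [0,0,0,0,0,0,0],
    [0,0,0.04,0,0,0,0],
    [0,0,0.08,0,0,0,0],
    [0,0,0.11,0,0,0,0],
    [0,0,0.11,0,0,0,0],
  ],
)

```text
time_s: 48.17
position: [0.4976, -0.0904, 0.0478]
tcp_rot: [[0.977, -0.212, 0.0], [-0.212, -0.977, -0.0], [0.0, 0.0, -1.0]]
force: [0.2, -0.7, -0.4]
opening: 0.499
grasp_force: 0.0
```

Run:
```python
from h import *
T=pose();print(T[:3,3]);go([.4978,-.0896,.038],77.9)
```

```text
[ 0.4975816  -0.09037779  0.04776862]
shift [ 0.0002 -0.0027  0.0326] turn [ 0.0001 -0.0003 -0.0026] mm 10
```

>>> step_arm(
  steps=[
    [0,0,0.015,0,0,0,0],
    [0,0,0.03,0,0,0,0],
    [0,0,0.033,0,0,0,0],
    [0,0,0.033,0,0,0,0],
  ],
)

```text
time_s: 48.5
position: [0.4975, -0.0904, 0.0377]
tcp_rot: [[0.977, -0.212, -0.0], [-0.212, -0.977, 0.0], [-0.0, -0.0, -1.0]]
force: [-0.1, 0.6, -0.1]
opening: 0.505
grasp_force: 0.0
```

>>> step_arm(
  steps=[
    [0,0,0,0,0,0,1],
    [0,0,0,0,0,0,1],
    [0,0,0,0,0,0,1],
    [0,0,0,0,0,0,1],
    [0,0,0,0,0,0,1],
    [0,0,0,0,0,0,1],
    [0,0,0,0,0,0,1],
    [0,0,0,0,0,0,1],
  ],
)

```text
time_s: 49.17
position: [0.4976, -0.0904, 0.0377]
tcp_rot: [[0.977, -0.212, 0.0], [-0.212, -0.977, -0.0], [0.0, 0.0, -1.0]]
force: [0.6, 1.0, 0.8]
opening: 0.159
grasp_force: 30.0
```

>>> step_arm(
  steps=[
    [0,0,-0.01,0,0,0,1],
    [0,0,-0.03,0,0,0,1],
    [0,0,-0.06,0,0,0,1],
    [0,0,-0.11,0,0,0,1],
    [0,0,-0.17,0,0,0,1],
    [0,0,-0.22,0,0,0,1],
    [0,0,-0.25,0,0,0,1],
    [0,0,-0.25,0,0,0,1],
  ],
)

```text
time_s: 49.83
position: [0.4988, -0.0908, 0.1149]
tcp_rot: [[0.977, -0.212, 0.004], [-0.212, -0.977, -0.002], [0.005, 0.001, -1.0]]
force: [0.5, -0.3, -3.4]
opening: 0.159
grasp_force: 30.0
```

Run:
```python
from h import *
T=pose(); print(T.round(4)); snap("wrist","w19.png")
v=hullfit("w19",[T[0,3],T[1,3],77.9],T[2,3]-.038,.018,.062)
print("offset tool frame",T[:2,:2].T@(v[:2]-T[:2,3]),"tool yaw",np.degrees(np.arctan2(-T[1,1],-T[0,1])))
```

```text
[[ 9.773e-01 -2.116e-01  4.300e-03  4.988e-01]
 [-2.116e-01 -9.774e-01 -1.800e-03 -9.080e-02]
 [ 4.500e-03  8.000e-04 -1.000e+00  1.149e-01]
 [ 0.000e+00  0.000e+00  0.000e+00  1.000e+00]]
w19 [ 0.4985 -0.0905 78.0666] cost 0.387
offset tool frame [-0.00036212 -0.00030856] tool yaw 77.78340182451237
```

>>> step_arm(
  steps=[
    [0,0,-0.03,0,0,0,1],
    [0,0,-0.08,0,0,0,1],
    [0,0,-0.15,0,0,0,1],
    [0,0,-0.22,0,0,0,1],
    [0,0,-0.29,0,0,0,1],
    [0,0,-0.36,0,0,0,1],
    [0,0,-0.4,0,0,0,1],
    [0,0,-0.42,0,0,0,1],
  ],
)

```text
time_s: 50.55
position: [0.4979, -0.0905, 0.2401]
tcp_rot: [[0.977, -0.212, 0.002], [-0.212, -0.977, -0.001], [0.002, 0.0, -1.0]]
force: [0.6, 0.5, -4.1]
opening: 0.159
grasp_force: 30.0
```

>>> step_arm(
  steps=[
    [-0.01,-0.03,0,0,0,0,1],
    [-0.03,-0.09,0,0,0,0,1],
    [-0.05,-0.18,0,0,0,0,1],
    [-0.08,-0.28,0,0,0,0,1],
    [-0.11,-0.38,0,0,0,0,1],
    [-0.14,-0.48,0,0,0,0,1],
    [-0.17,-0.59,0,0,0,0,1],
    [-0.195,-0.696,0,0,0,0,1],
  ],
)

```text
time_s: 51.22
position: [0.4821, 0.1282, 0.2369]
tcp_rot: [[0.977, -0.212, -0.005], [-0.212, -0.977, 0.0], [-0.005, 0.001, -1.0]]
force: [0.4, -0.4, -3.6]
opening: 0.157
grasp_force: 30.0
```

>>> step_arm(
  steps=[
    [-0.03,-0.1,0,0,0,-0.06,1],
    [-0.06,-0.2,0,0,0,-0.14,1],
    [-0.085,-0.3,0,0,0,-0.23,1],
    [-0.11,-0.4,0,0,0,-0.32,1],
    [-0.14,-0.5,0,0,0,-0.41,1],
    [-0.165,-0.59,0,0,0,-0.48,1],
    [-0.185,-0.66,0,0,0,-0.52,1],
    [-0.195,-0.696,0,0,0,-0.529,1],
  ],
)

```text
time_s: 51.88
position: [0.4693, 0.3452, 0.2366]
tcp_rot: [[0.979, 0.204, -0.004], [0.204, -0.979, -0.0], [-0.004, -0.0, -1.0]]
force: [-1.1, 0.3, -3.0]
opening: 0.154
grasp_force: 30.0
```

>>> step_arm(
  steps=[
    [0,0,0.02,0,0,0,1],
    [0,0,0.05,0,0,0,1],
    [0,0,0.08,0,0,0,1],
    [0,0,0.1,0,0,0,1],
    [0,0,0.1,0,0,0,1],
    [0,0,0.1,0,0,0,1],
    [0,0,0.1,0,0,0,1],
    [0,0,0.1,0,0,0,1],
  ],
)

```text
time_s: 52.55
position: [0.4722, 0.3423, 0.2092]
tcp_rot: [[0.98, 0.2, 0.001], [0.2, -0.98, 0.0], [0.001, -0.0, -1.0]]
force: [0.2, 0.9, -3.4]
opening: 0.162
grasp_force: 30.0
```

Run:
```python
from h import *
T=pose();print(T[:3,3],read_state()["opening"]);go([.4719,.3424,.175],101.6)
```

```text
[0.47216774 0.34225725 0.2092152 ] 0.16226956984703453
shift [-0.0009 -0.0006  0.114 ] turn [-0.0003 -0.0015 -0.0014] mm 34
```

>>> step_arm(
  steps=[
    [0,0,0.05,0,0,0,1],
    [0,0,0.1,0,0,0,1],
    [0,0,0.112,0,0,0,1],
    [0,0,0.112,0,0,0,1],
    [0,0,0.112,0,0,0,1],
    [0,0,0.112,0,0,0,1],
    [0,0,0.112,0,0,0,1],
    [0,0,0.112,0,0,0,1],
  ],
)

```text
time_s: 53.22
position: [0.4721, 0.3428, 0.1759]
tcp_rot: [[0.98, 0.201, 0.002], [0.201, -0.98, 0.001], [0.002, -0.0, -1.0]]
force: [0.7, -0.8, -3.6]
opening: 0.16
grasp_force: 30.0
```

>>> step_arm(
  steps=[
    [0,0,0,0,0,0,1],
    [0,0,0,0,0,0,1],
    [0,0,0,0,0,0,1],
  ],
)

```text
time_s: 53.47
position: [0.4716, 0.3426, 0.1753]
tcp_rot: [[0.98, 0.201, 0.0], [0.201, -0.98, 0.0], [0.0, -0.0, -1.0]]
force: [-0.4, 0.3, -3.6]
opening: 0.157
grasp_force: 30.0
```

Run:
```python
from h import *
T=pose();print(T[:3,3]);go([.4719,.3424,.156],101.6)
a=snap("scene","s20.png");b=snap("side","d20.png")
A=a["image"][90:240,380:530];B=b["image"][260:440,160:360]
cv2.imwrite("pics/m20.png",np.hstack([cv2.resize(A,(400,400),interpolation=2),cv2.resize(B,(400,400),interpolation=2)])[:,:,::-1])
```

```text
[0.47161661 0.34255809 0.1752889 ]
shift [0.0008 0.0007 0.0643] turn [-0.0001 -0.0004 -0.0003] mm 19
```

View pics/m20.png

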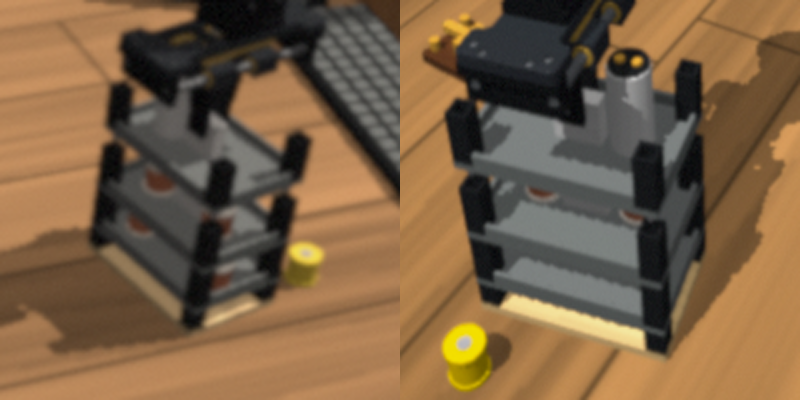

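>>> step_arm(
  steps=[
    [0.001,0,0.01,0,0,0,1],
    [0.001,0,0.02,0,0,0,1],
    [0.001,0,0.03,0,0,0,1],
    [0.001,0,0.04,0,0,0,1],
    [0.001,0,0.04,0,0,0,1],
  ],
)

```text
time_s: 53.98
position: [0.4713, 0.3423, 0.1621]
tcp_rot: [[0.98, 0.201, -0.002], [0.201, -0.98, -0.001], [-0.002, 0.0, -1.0]]
force: [0.5, -0.2, -3.5]
opening: 0.156
grasp_force: 30.0
```

>>> step_arm(
  steps=[
    [0,0,0.008,0,0,0,1],
    [0,0,0.016,0,0,0,1],
    [0,0,0.022,0,0,0,1],
    [0,0,0.026,0,0,0,1],
    [0,0,0.026,0,0,0,1],
    [0,0,0.026,0,0,0,1],
  ],
)

```text
time_s: 54.48
position: [0.4719, 0.3426, 0.1558]
tcp_rot: [[0.98, 0.201, 0.0], [0.201, -0.98, 0.0], [0.0, -0.0, -1.0]]
force: [-0.1, -0.5, 1.7]
opening: 0.159
grasp_force: 30.0
```

Seated (load taken by the stack). Release, straight up, then verify.

>>> step_arm(
  steps=[
    [0,0,0,0,0,0,0],
    [0,0,0,0,0,0,0],
    [0,0,0,0,0,0,0],
    [0,0,0,0,0,0,0],
    [0,0,0,0,0,0,0],
    [0,0,0,0,0,0,0],
  ],
)

```text
time_s: 54.98
position: [0.472, 0.3426, 0.1553]
tcp_rot: [[0.98, 0.201, 0.0], [0.201, -0.98, 0.0], [0.0, -0.0, -1.0]]
force: [0.2, 0.1, -0.9]
opening: 0.472
grasp_force: 0.0
```

>>> step_arm(
  steps=[
    [0,0,-0.05,0,0,0,0],
    [0,0,-0.12,0,0,0,0],
    [0,0,-0.22,0,0,0,0],
    [0,0,-0.33,0,0,0,0],
    [0,0,-0.45,0,0,0,0],
    [0,0.1,-0.5,0,0,0,0],
    [0,0.2,-0.5,0,0,0,0],
    [-0.22,0,-0.5,0,0,0,0],
  ],
)

```text
time_s: 55.65
position: [0.4587, 0.2957, 0.3072]
tcp_rot: [[0.983, 0.185, 0.012], [0.185, -0.983, -0.004], [0.011, 0.006, -1.0]]
force: [0.2, 1.0, -0.9]
opening: 0.498
grasp_force: 0.0
```

>>> step_arm(
  steps=[
    [-0.1,0.8,0,0,0,0,0],
    [-0.1,0.8,0,0,0,0,0],
    [-0.1,0.8,0,0,0,0,0],
    [-0.1,0.8,0,0,0,0,0],
    [-0.1,0.8,0,0,0,0,0],
    [-0.1,0.8,0,0,0,0,0],
    [-0.1,0.8,0,0,0,0,0],
    [-0.1,0.8,0,0,0,0,0],
  ],
)

```text
time_s: 56.32
position: [0.4671, 0.0624, 0.3054]
tcp_rot: [[0.98, 0.197, 0.0], [0.197, -0.98, 0.0], [0.0, -0.0, -1.0]]
force: [-0.4, 0.2, 0.4]
opening: 0.498
grasp_force: 0.0
```

Run:
```python
from h import *
print(pose()[:3,3])
a=snap("scene","s21.png");b=snap("side","d21.png")
for n in("s21","d21"): hullfit(n,[.472,.343,101.6],.118,.018,.062,rows=480)
A=a["image"];B=b["image"][230:430,160:360]
cv2.imwrite("pics/m21.png",np.hstack([cv2.resize(A[90:390,100:540],(440,300)),cv2.resize(B,(360,300),interpolation=2)])[:,:,::-1])
```

```text
[0.46709855 0.06242494 0.30537196]
s21 [  0.4784   0.3391 101.358 ] cost 0.778
d21 [  0.4701   0.3433 101.8273] cost 0.464
```

View pics/m21.png

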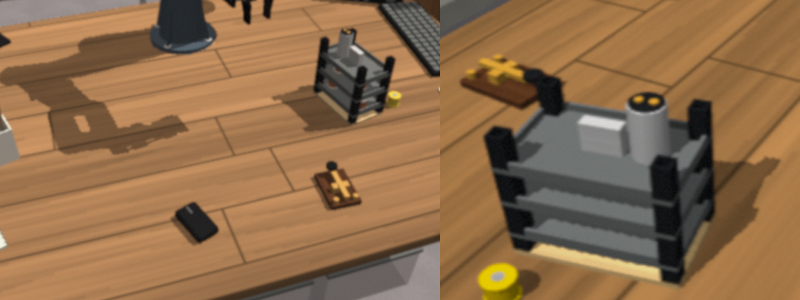

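```bash
python3 -c "
from rig import *
print(hand_in())"
```

```text
the job is handed in; nothing more can be done
None
```

The job is handed in. All three loose coils I found (one on the base, two on the bench) are in trays, and the three trays are stacked on the base with the can standing in the top one. Each tray came down to its seated height with its weight off the gripper, and the last picture shows the stack square and the bench clear of loose coils.

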